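Seal the food tubs: open the ratchet clamp, load, click shut, pump

TASK

Seal all the food tubs that stand left of the sealing station: the clamp is still shut from the last batch, so swing the red pawl over to its free side (never force the ratchet against it), turn the wing knob back to its home stop, put the pawl back into the teeth and stand each of them upright in a pocket of its own. Only then close the clamp by advancing the knob clockwise three notches, one notch at a time, letting go of it with the pawl dropped in at every notch, and then work the pump lever through three full strokes, all the way down and all the way up again. Leave the tubs clamped in their pockets, the pawl in the teeth, and the other kitchen things where they are.

Things in the scene. Friction and masses are not known exactly. Their poses are not given: they have to be found in the camera images.
- sealer: Fixed vacuum sealing station: white base plate 175 (x) x 545 (y) x 12 mm. Origin at its underside, +x towards the rear fence, +y to the left where the pockets are; turned up to 0.2 rad about z. In this frame (mm): pockets in a row at x=20; steel fence behind them, face x=55, top z=40; grey dividers 12 thick between and beside pockets, x -8 to 56, top z=40; knob axis x=-20, y=-90.
- clamp (a joint): Blue clamp bar in front of the pockets, 14 thick, 262 long along the station's y, top 39 mm above the worktop. m of travel towards the fence: 0 = fully open (its face at station x=-54 mm, 109 mm from the fence), 0.036 at three notches (73 mm from the fence). Moved by the knob only, 15.3 mm per rad.
- knob (a joint): Black wing knob on a steel ratchet wheel (diameter 96 mm). rad: 0 = home stop, clamp open; grows CLOCKWISE seen from above; end stop 2.62. One notch = 0.785: the pawl drops behind a tooth at about 0.79, 1.57, 2.36 and then blocks turning back below about 0.07 less. Friction 0.1 N m, no spring. Starts at 1.6 to 2.3, pawl in, so it cannot turn back until the pawl is swung free.
- knob_grip (a point): On the knob's vertical axis inside the wing, 20 mm under its top, 76 mm above the worktop: grip here. Wing 66 long, 15 thick, vertical sides, from 52 to 96 mm above the worktop; its length is this point's own x axis (along the station's x at joint 0). Nothing else within 48 mm of the axis stands above 50 mm with the pawl in the teeth or free. Regrip after at most 1.5 rad.
- pawl (a joint): Red pawl right of the knob wheel, hinged along the station's y. rad: 0 = in the ratchet teeth, pointing to the robot (up to 0.17 while a tooth lifts it); grows as it swings up and over to the rear; stop 2.5 = free. No spring: by its weight it falls into the teeth from below about 1.3 and falls back to the free stop and stays there from above about 2.0. 80 g.
- pawl_handle (a point): Middle of the pawl's red cross handle: round bar, diameter 10, 46 mm long, parallel to the station's y, free on both sides across it. Circles pawl_hinge: at joint value q it stands at station x = -38 cos q + 4 sin q, z = 38 sin q + 4 cos q (mm) from there. 59 mm above the worktop when in the teeth, about 75 mm when free.
- pawl_hinge (a point): Fixed point on the pawl's hinge axis (same station y as the handle's middle), 55 mm above the worktop.
- pump (a joint): Sprung hand lever of the vacuum pump at the station's right end, 110 mm long, pointing to the robot and up; pivot along the station's y, 85 mm above the worktop. rad: 0 = up at rest, 0.6 = fully down (stop); springs back by itself. The pad takes about 3 N at first, 8 N fully down.
- pump_pad (a point): Top of the round black pad (diameter 20, 52 mm across) at the lever's free end, 148 mm above the worktop at rest, about 84 mm with the lever fully down and then about 13 mm nearer the robot along the station's x.
- pocket1 (a point): Left pocket of 3: point on its floor, 12 mm above the worktop, where the middle of a tub's underside stands when clamped. 74 mm wide between dividers, pockets 86 mm apart along the station's y. With the clamp open a tub may stand up to 15 mm nearer the clamp bar: the bar pushes it home.
- pocket2 (a point): Middle pocket of 3: point on its floor, 12 mm above the worktop, where the middle of a tub's underside stands when clamped. 74 mm wide between dividers, pockets 86 mm apart along the station's y. With the clamp open a tub may stand up to 15 mm nearer the clamp bar: the bar pushes it home.
- pocket3 (a point): Right pocket of 3: point on its floor, 12 mm above the worktop, where the middle of a tub's underside stands when clamped. 74 mm wide between dividers, pockets 86 mm apart along the station's y. With the clamp open a tub may stand up to 15 mm nearer the clamp bar: the bar pushes it home.
- tub1: Round white food tub with orange lid: diameter 66, 40 mm tall to the lid's rim; on top a round grip boss of the lid, diameter 38, from 42 up to 62 mm, to be gripped from above. 110 to 210 g. Origin: centre of underside, z up. May be absent. Starts upright on the worktop left of the station.
- tub2: Round white food tub with green lid: diameter 66, 40 mm tall to the lid's rim; on top a round grip boss of the lid, diameter 38, from 42 up to 62 mm, to be gripped from above. 110 to 210 g. Origin: centre of underside, z up. May be absent. Starts upright on the worktop left of the station.
- tub3: Round white food tub with yellow lid: diameter 66, 40 mm tall to the lid's rim; on top a round grip boss of the lid, diameter 38, from 42 up to 62 mm, to be gripped from above. 110 to 210 g. Origin: centre of underside, z up. May be absent. Starts upright on the worktop left of the station.
- tub4: Round white food tub with blue lid: diameter 66, 40 mm tall to the lid's rim; on top a round grip boss of the lid, diameter 38, from 42 up to 62 mm, to be gripped from above. 110 to 210 g. Origin: centre of underside, z up. May be absent. Starts upright on the worktop left of the station.
- mug_teal: white mug with a teal band, 81x117x92 (mm); bystander, leave alone. Origin at the underside.
- lemon: yellow lemon, 72x57x58 (mm); bystander, leave alone. Origin at the underside.
- red_tin: oblong cream tin with a red lid, 40x70x68 (mm); bystander, leave alone. Origin at the underside.
- fruit_tin: fruit tin, diameter 57, 72 tall (mm); bystander, leave alone. Origin at the underside.
- garlic: garlic bulb on the chopping board at the right, 53x54x53 (mm); bystander, leave alone. Origin at the underside.

How it is judged (in metres and radians):
On the way, in this order (a step that is already met when the one before it is completed fails the run):
1. clamp wound right back: knob at its home stop (below 0.1 rad) while the pawl is swung free (above 1.6 rad) (value of joint knob below 0.1 rad and value of joint pawl above 1.6 rad), for 0.2 s.
2. every tub present stands upright in a pocket (within 35 mm of its pocket's point) and is let go, with the clamp still open (knob below 0.15 rad) and the pawl in the teeth ((horizontal distance between tub1 and pocket1 below 0.035 m or horizontal distance between tub1 and pocket2 below 0.035 m or horizontal distance between tub1 and pocket3 below 0.035 m) and z of each of tub1, tub2, tub3, tub4 in the frame of sealer below 0.02 m and angle between each of tub1, tub2, tub3, tub4's own z axis and vertical below 0.15 rad and (horizontal distance between tub2 and pocket1 below 0.035 m or horizontal distance between tub2 and pocket2 below 0.035 m or horizontal distance between tub2 and pocket3 below 0.035 m) and (horizontal distance between tub3 and pocket1 below 0.035 m or horizontal distance between tub3 and pocket2 below 0.035 m or horizontal distance between tub3 and pocket3 below 0.035 m) and (horizontal distance between tub4 and pocket1 below 0.035 m or horizontal distance between tub4 and pocket2 below 0.035 m or horizontal distance between tub4 and pocket3 below 0.035 m) and value of joint each of knob, pawl below 0.15 rad and contact force between the fingers and sealer below 0.5 N), for 0.3 s.
3. knob advanced to one notch (knob 0.63 to 1.27 rad), pawl down in the teeth (below 0.11 rad), fingers off the station (value of joint knob between 0.625 and 1.265 rad and value of joint pawl below 0.11 rad and contact force between the fingers and sealer below 0.5 N), for 0.2 s.
4. knob advanced to two notches (knob 1.41 to 2.05 rad), pawl down in the teeth (below 0.11 rad), fingers off the station (value of joint knob between 1.411 and 2.051 rad and value of joint pawl below 0.11 rad and contact force between the fingers and sealer below 0.5 N), for 0.2 s.
5. knob advanced to three notches (knob 2.20 to 2.84 rad), pawl down in the teeth (below 0.11 rad), fingers off the station (value of joint knob between 2.196 and 2.836 rad and value of joint pawl below 0.11 rad and contact force between the fingers and sealer below 0.5 N), for 0.2 s.
6. pump lever fully down (above 0.5 rad), stroke 1 (value of joint pump above 0.5 rad), for 0.05 s.
7. pump lever back up (below 0.1 rad), stroke 1 (value of joint pump below 0.1 rad), for 0.05 s.
8. pump lever fully down (above 0.5 rad), stroke 2 (value of joint pump above 0.5 rad), for 0.05 s.
9. pump lever back up (below 0.1 rad), stroke 2 (value of joint pump below 0.1 rad), for 0.05 s.
10. pump lever fully down (above 0.5 rad), stroke 3 (value of joint pump above 0.5 rad), for 0.05 s.
At the end, for the whole second after the job is handed in: Every tub present stands upright (within 0.12 rad), at rest, underside within 20 mm sideways of a pocket point and under 20 mm above the station underside; knob above 2.2 rad (third notch); pawl below 0.11 rad; pump lever below 0.1 rad; nothing touched ((horizontal distance between tub1 and pocket1 below 0.02 m or horizontal distance between tub1 and pocket2 below 0.02 m or horizontal distance between tub1 and pocket3 below 0.02 m) and z of each of tub1, tub2, tub3, tub4 in the frame of sealer below 0.02 m and angle between each of tub1, tub2, tub3, tub4's own z axis and vertical below 0.12 rad and linear speed of each of tub1, tub2, tub3, tub4 below 0.03 m/s and (horizontal distance between tub2 and pocket1 below 0.02 m or horizontal distance between tub2 and pocket2 below 0.02 m or horizontal distance between tub2 and pocket3 below 0.02 m) and (horizontal distance between tub3 and pocket1 below 0.02 m or horizontal distance between tub3 and pocket2 below 0.02 m or horizontal distance between tub3 and pocket3 below 0.02 m) and (horizontal distance between tub4 and pocket1 below 0.02 m or horizontal distance between tub4 and pocket2 below 0.02 m or horizontal distance between tub4 and pocket3 below 0.02 m) and value of joint knob above 2.2 rad and value of joint pawl below 0.11 rad and value of joint pump below 0.1 rad).
It fails at once if another kitchen thing (mug, lemon, either tin, garlic) is moved more than 40 mm (distance of any of mug_teal, lemon, red_tin, fruit_tin, garlic from where it was at the start of the episode above 0.04 m).
It fails at once if the knob is forced back through the teeth with the pawl in them ((value of joint knob between 0.485 and 0.635 rad and value of joint pawl below 0.05 rad) or (value of joint knob between 1.271 and 1.421 rad and value of joint pawl below 0.05 rad) or (value of joint knob between 2.056 and 2.206 rad and value of joint pawl below 0.05 rad)).
Of tub1, tub2, tub3, tub4 only 2 to 3 are there at a start; the rules pass over those that are not, and their reading is None.
At some moment in a run one of tub1, tub2, tub3, tub4 may be knocked a few centimetres aside while the robot is not near it.
It also fails if it takes over 192 s, if anything falls off the work surface, if the arm or the gripper's body presses on something with over 40 N, if the wrist force passes 120 N, or if a joint passes its speed limit or range.

ROBOT

A 7-joint arm with a two-finger parallel gripper is mounted at the origin on a cart in front of the work surface, level with it; the furniture and walls round the work are solid. World frame = base frame: x ahead of the robot, y to its left, z up, the work surface at z = 0. Lengths are in mm, angles in rad, forces in N, time in s.
With the tool pointing down it reaches from about 350 to 900 mm from the base axis. Payload 19.9 kg.
Tool frame: the origin (TCP) lies at the centre of the arm's flange, where the gripper is bolted on; the fingertips stand 199 mm ahead of it and the grasp point (between the pads) lies 180 mm ahead of it; z points along the fingers, y is the direction in which the jaws open and shut (so a half turn about z gives the same grasp; the last joint's range is limited). The gripper opens to 94 mm and grips with 3 to 60 N. Pads are 16 mm wide; open, the fingers measure 119 mm over their backs; the gripper's body (75 mm by 177 mm) begins 78 mm behind the grasp point.
Start: joints at [-1.188, 0.417, -0.01, 1.614, 0.005, 1.111, -0.053], TCP at [257.574, 569.451, 404.625] pointing down, gripper open.
Joint ranges: [-2.81, 2.81], [-0.39, 2.02], [-1.27, 1.25], [0.06, 2.57], [-1.19, 4.33], [0.19, 2], [-2.82, 2.82]. Speed limits (rad/s): [1.89, 1.89, 2.39, 2.39, 3.01, 3.01, 3.01].

INTERFACE

Orientations are given as a unit quaternion [w, x, y, z].
In Python, from rig import r gives the robot as it stands.
- The arm moves only by the tool jog_arm, never from a script. Its argument "plan" is a list of rows, each an object with "jaw": the opening, from 0 (shut) to 1 (fully open); "travel": the shift along the tool's x, y, z in cm, a list of three; "rotation": the turn, a rotation vector about the tool's x, y, z in rad, a list of three. A call has 1 to 20 rows; each row is the pose to reach, as a shift and turn from the pose commanded when the call began, along the tool's axes at that moment; what a row does not reach only later rows make up. A row lasts 1/8 s, in which the tool goes at most 62.5 mm and 10.7 degrees, less where a joint would pass 70% of its speed; a pose out of reach is approached as far as the arm can. A call with a gripper value outside its range is refused whole. The fingers move at their own pace and stop on an object; "newtons" is the grip in N (left out, the last holds). Time passes only in rows, so rows that repeat a pose let the fingers close. It gives the time, the measured TCP pose, the force and the opening at its end, in the units of the state.
- r.get_obs(): the state, without advancing time (a new reading comes with each control period).
- r.snapshot(name): name is "scene" or "side" or "wrist"; returns the picture (480x640x3 uint8, red, green, blue); there is no depth.
- r.camera_params(name): a dict with "K" (3x3 intrinsics, pixels), "rvec" (rotation vector, rad) and "tvec" (3), from world to camera coordinates, as OpenCV has them. Camera axes: x right, y down, z forward; pixel columns grow to the right and rows downward; lengths in mm; the calibration is good to about 2 mm. The wrist camera is an equidistant fisheye: a pixel r from the principal point sees the ray r / f radians off the axis. A picture is of the moment at which its call begins: read the wrist's pose just before it. camera_params takes no time and is no camera call; for the wrist camera it gives the pose at the moment of the call.
- r.close_job(): hands the job in, once; it reports no verdict.
Trained networks look in the newest picture that a camera, given by its name, has taken for a name from the list of things; names that differ only in an ending like _2 or _b are one class to them, and where a whole thing is asked for, a point or a joint stands for the part that bears it (a point fixed in the world has none). Each returns a list of dicts, best first, with "score" (0 to 1); they miss things now and then, are a little off and sometimes report something else, mostly with a low value. They report only what shows in the picture. A call takes as long as a camera call.
- r.boxes_of(camera, target): "extent" ([left, top, right, bottom] in pixels, round what is visible of it).
- r.tip_of(camera, target): "position" ([column, row] in pixels: a listed point, or the origin of a listed thing).
The state is a dict: "time": time; "qpos": joint angles; "qvel": joint speeds; "effort": joint torques, N m; "position": TCP position; "ee_rot": TCP orientation; "force": force on the tool from outside, world axes, zero at the start; "moment": the same for the moment, N m; "gripper_width": finger opening in mm.
Only numpy, scipy, OpenCV 4.12 (cv2) and the standard library are available. Lean on these libraries where they do the work, as an engineer would, in place of code of your own. Each camera call takes 0.05 s, during which the arm holds its last target.

## Working session

There is one attempt and no reset: what is moved stays moved. The work goes in short steps, Python scripts to look and compute and a tool call to move; the robot and the scene stay as the last step left them, time stands still between calls to the robot, and variables do not carry over. Pictures are saved under pics/ and viewed, and the job is handed in when it is done.

Besides the shell and the picture viewer there is one more tool, called after "Call:" as name(argument=value, ...) on one line, values as JSON. jog_arm: Moves the arm, as the interface text tells. Its arguments: {"type":"object","properties":{"plan":{"type":"array"},"newtons":{"type":"number"}},"required":["plan"]}

```bash
ls; mkdir -p pics; python3 - <<'E'
from rig import r
import cv2
o=r.get_obs(); print(o)
for n in ["scene","side","wrist"]:
    p=r.camera_params(n); print(n,p)
    im=r.snapshot(n); cv2.imwrite(f"pics/{n}0.png",im[:,:,::-1])
    for t in ["tub1","tub2","tub3","tub4","knob_grip","pawl_handle","pawl_hinge","pump_pad","pocket1","pocket2","pocket3","sealer"]:
        d=r.tip_of(n,t); print(n,t,[(round(x['score'],2),[round(float(v),1) for v in x['position']]) for x in d[:3]])
E
```

```text
pics
{'time': 0.0, 'qpos': array([-1.18749695,  0.41797266, -0.01031403,  1.61419568,  0.00472087,
        1.11070143, -0.05301646]), 'qvel': array([-6.07321069e-05,  1.00271975e-03, -2.24507326e-03, -9.36838458e-04,
        2.06241740e-03,  8.93165733e-04,  1.10605705e-03]), 'effort': array([ 1.18532007e-03, -8.51234007e+01,  6.39216788e-01, -4.25983536e+01,
       -4.88199200e-02,  1.86945201e-02,  1.13378999e-04]), 'position': array([257.5197554 , 569.3235124 , 404.01687674]), 'ee_rot': array([-7.92746533e-05,  2.10800734e-01,  9.77528853e-01, -6.21808607e-04]), 'force': array([0.60735936, 0.70258991, 0.66971091]), 'moment': array([ 0.01572164, -0.04340042, -0.0155546 ]), 'gripper_width': 93.91795345605472}
scene {'K': array([[603.90644376,   0.        , 319.87923381],
       [  0.        , 603.90644376, 234.03233037],
       [  0.        ,   0.        ,   1.        ]]), 'rvec': array([ 2.32022072, -0.74017543,  0.25347976]), 'tvec': array([-458.22673239,  286.05815507, 1600.23597057])}
scene tub1 [(0.73, [214.4, 198.0]), (0.57, [237.0, 185.4]), (0.56, [226.5, 218.0])]
scene tub2 
[... 1984 characters left out ...]
71.64829954, 232.26677226],
       [  0.        ,   0.        ,   1.        ]]), 'rvec': array([-2.46407458, -1.58893937, -0.19308507]), 'tvec': array([-624.64563762,  -25.69346866,  390.31340687])}
wrist tub1 [(0.93, [263.4, 421.1]), (0.65, [166.6, 390.2]), (0.61, [230.7, 376.6])]
wrist tub2 [(0.93, [263.4, 421.1]), (0.65, [166.6, 390.2]), (0.61, [230.7, 376.6])]
wrist tub3 [(0.93, [263.4, 421.1]), (0.65, [166.6, 390.2]), (0.61, [230.7, 376.6])]
wrist tub4 [(0.93, [263.4, 421.1]), (0.65, [166.6, 390.2]), (0.61, [230.7, 376.6])]
wrist knob_grip []
wrist pawl_handle []
wrist pawl_hinge []
wrist pump_pad [(0.7, [262.5, 424.6])]
wrist pocket1 []
wrist pocket2 []
wrist pocket3 []
wrist sealer []
```

View pics/scene0.png

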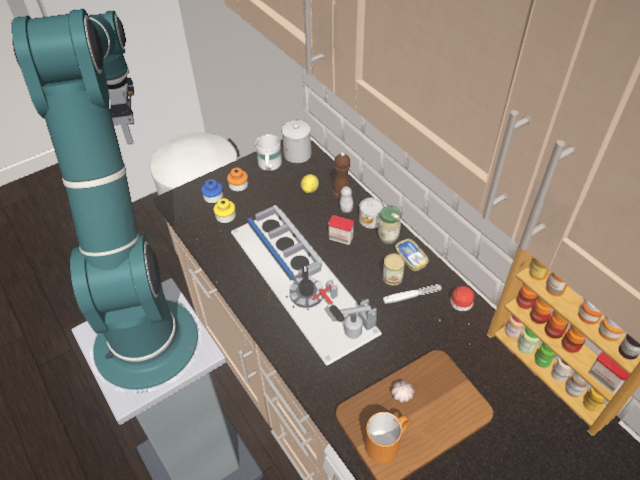

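View pics/side0.png

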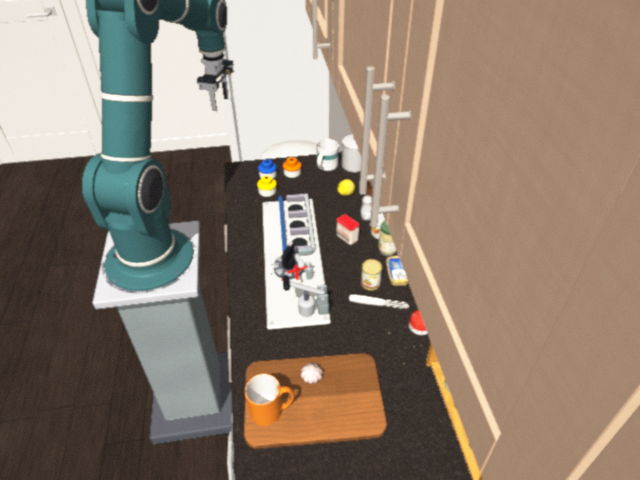

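View pics/wrist0.png

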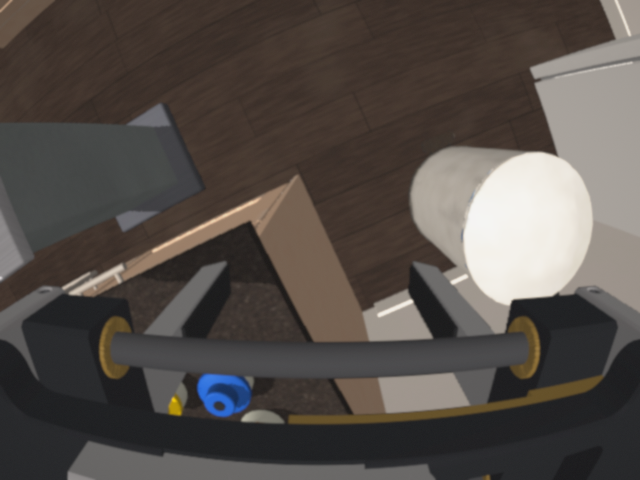

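```bash
cat > h.py <<'E'
import numpy as np, cv2, json
from scipy.spatial.transform import Rotation as R
from scipy.optimize import least_squares
def load(p): return np.array(p['K']),R.from_rotvec(np.ravel(p['rvec'])).as_matrix(),np.ravel(p['tvec'])
def ray(p,uv,fish=False):
    K,Rm,t=load(p); x=(uv[0]-K[0,2])/K[0,0]; y=(uv[1]-K[1,2])/K[1,1]
    if fish:
        th=np.hypot(x,y); s=np.sin(th)/th if th>1e-9 else 1; d=np.array([x*s,y*s,np.cos(th)])
    else: d=np.array([x,y,1.])
    d=Rm.T@d; return -Rm.T@t, d/np.linalg.norm(d)
def atz(p,uv,z,fish=False):
    c,d=ray(p,uv,fish); return c+d*(z-c[2])/d[2]
def proj(p,X,fish=False):
    K,Rm,t=load(p); q=Rm@np.asarray(X,float)+t
    if fish:
        rr=np.hypot(q[0],q[1]); th=np.arctan2(rr,q[2]); a=q[:2]/rr*th
    else: a=q[:2]/q[2]
    return np.array([K[0,0]*a[0]+K[0,2],K[1,1]*a[1]+K[1,2]])
E
python3 - <<'E'
import cv2
a=cv2.imread('pics/scene0.png')[150:370,190:390]; cv2.imwrite('pics/sc_crop.png',cv2.resize(a,None,fx=2.7,fy=2.7,interpolation=cv2.INTER_CUBIC))
a=cv2.imread('pics/side0.png')[150:330,220:420]; cv2.imwrite('pics/si_crop.png',cv2.resize(a,None,fx=3.3,fy=3.3,interpolation=cv2.INTER_CUBIC))
from rig import r
from h import *
P={n:r.camera_params(n) for n in['scene','side']}
sc=P['scene'];si=P['side']
for nm,a,b,z in [('blue',(214.4,198),None,0),('or',(237,185.4),None,0),('ye',(226.5,218),None,0),
 ('knob',(307.2,277.2),(282.9,252.5),76),('handle',(324.8,297.9),(297.6,273.4),59),('hinge',(338.7,293.7),(308.7,276.2),55),('pad',(337.2,309.7),(287.7,280.3),148),
 ('p1',(272.2,227.5),(293.7,211.7),12),('p2',(284.7,243.4),(298.9,222.4),12),('p3',(301.3,262),(302,242.2),12),('seal',(293,272.6),(293.4,250.3),0)]:
    print(nm,atz(sc,a,z).round(0), atz(si,b,z).round(0) if b else '')
for b in [(265.1,190.1),(268.9,176.8),(291,172)]: print(atz(si,b,0).round())
E
```

```text
blue [402. 371.   0.] 
or [491. 378.   0.] 
ye [391. 270.   0.] 
knob [ 435. -120.   76.] [ 416. -121.   76.]
handle [ 441. -194.   59.] [ 450. -196.   59.]
hinge [ 481. -202.   55.] [ 481. -209.   55.]
pad [ 410. -292.  148.] [ 415. -298.  148.]
p1 [481. 142.  12.] [476. 134.  12.]
p2 [477.  66.  12.] [487.  76.  12.]
p3 [478. -23.  12.] [485. -21.  12.]
seal [442. -33.   0.] [454. -41.   0.]
[389. 285.   0.]
[409. 364.   0.]
[495. 380.   0.]
```

View pics/sc_crop.png

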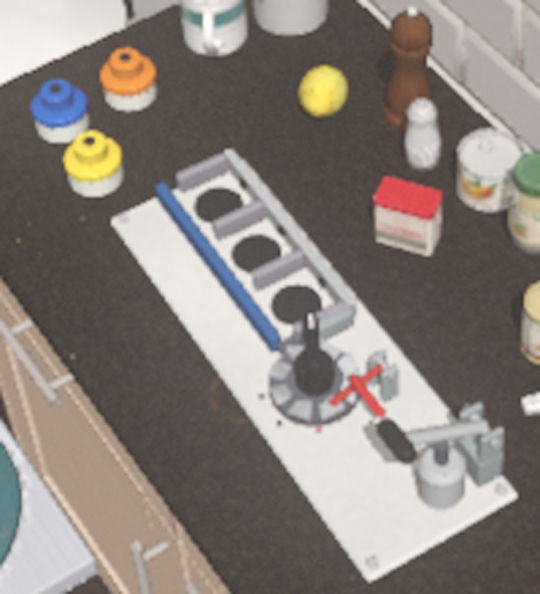

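View pics/si_crop.png

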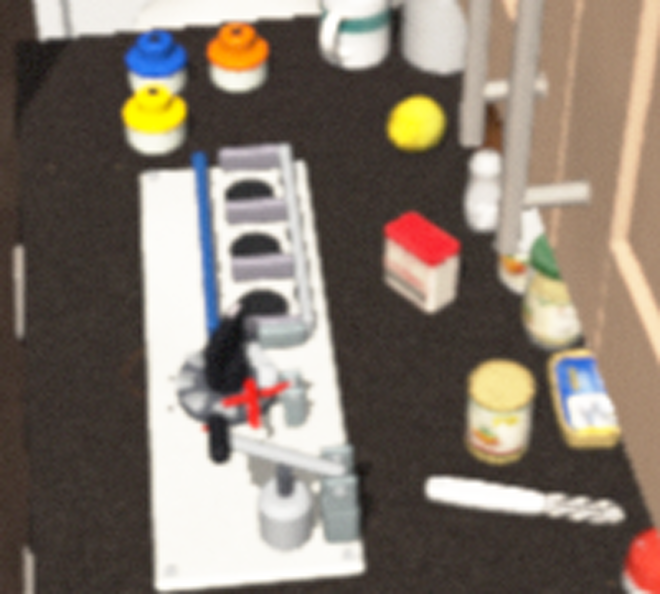

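```bash
python3 - <<'E'
from rig import r
from h import *
sc=r.camera_params('scene');si=r.camera_params('side')
for a in [(112,222),(370,581),(517,493),(232,150)]: print(atz(sc,(a[0]/2.7+190,a[1]/2.7+150),12 ).round())
print()
for a in [(142,172),(157,588),(362,572),]: print(atz(si,(a[0]/3.3+220,a[1]/3.3+150),12 ).round())
p=r.camera_params('wrist'); K,Rm,t=load(p); c=-Rm.T@t; print('cam',c, 'tool Rm', R.from_quat(np.roll(r.get_obs()['ee_rot'],-1)).as_matrix().T@(c-r.get_obs()['position']), Rm.T)
E
```

```text
[370. 198.  12.]
[ 344. -339.   12.]
[ 517. -344.   12.]
[540. 214.  12.]

[376. 203.  12.]
[ 348. -341.   12.]
[ 518. -353.   12.]
cam [195.27593341 597.32630097 385.0397465 ] tool Rm [68.25155644 -0.28027559 19.58844233] [[ 4.12617617e-01  8.84371547e-01  2.18251390e-01]
 [ 9.10904327e-01 -4.00574486e-01 -9.89615478e-02]
 [-9.28389393e-05  2.39639413e-01 -9.70861959e-01]]
```

```bash
cat >> h.py <<'E'
# commanded pose bookkeeping
def getcmd():
    d=json.load(open('cmd.json')); return np.array(d['p']),np.array(d['R'])
def setcmd(p,Rm): json.dump({'p':list(map(float,p)),'R':np.asarray(Rm).tolist()},open('cmd.json','w'))
def did(travel,rot=(0,0,0)):
    p,Rm=getcmd(); p=p+Rm@(np.array(travel,float)*10); Rm=Rm@R.from_rotvec(rot).as_matrix(); setcmd(p,Rm)
def down(yaw):  # tool x at given yaw, z down
    c,s=np.cos(yaw),np.sin(yaw); return np.array([[c,s,0],[s,-c,0],[0,0,-1.]])
def rel(pos,yaw=None):
    p,Rm=getcmd(); t=Rm.T@(np.asarray(pos,float)-p)/10
    rv=np.zeros(3) if yaw is None else R.from_matrix(Rm.T@down(yaw)).as_rotvec()
    return t.round(2).tolist(),rv.round(3).tolist()
def grasp(pos,yaw=None): # grasp point target -> travel
    return rel(np.asarray(pos,float)+[0,0,180],yaw)
def chk(r):
    o=r.get_obs(); p,Rm=getcmd(); m=R.from_quat(np.roll(o['ee_rot'],-1)).as_matrix()
    print('t',round(o['time'],2),'meas',o['position'].round(1),'cmd',p.round(1),'rotdiff',R.from_matrix(Rm.T@m).as_rotvec().round(3),'F',o['force'].round(1),'w',round(o['gripper_width'],1),'yaw',round(float(np.arctan2(Rm[1,0],Rm[0,0])),3),'q',o['qpos'].round(2))
E
python3 - <<'E'
from h import *
from rig import r
o=r.get_obs(); setcmd([257.574,569.451,404.625],R.from_quat(np.roll(o['ee_rot'],-1)).as_matrix())
print(rel([440,-130,404.6],np.pi/2-.05))
E
```

```text
([-45.45, -56.21, 0.01], [-0.0, 0.0, 1.196])
```

Call:
jog_arm(plan=[{"jaw":0.5,"travel":[-22,-28,0],"rotation":[0,0,0.6]},{"jaw":0.5,"travel":[-22,-28,0],"rotation":[0,0,0.6]},{"jaw":0.5,"travel":[-22,-28,0],"rotation":[0,0,0.6]},{"jaw":0.5,"travel":[-45.4,-56.2,0],"rotation":[0,0,1.196]},{"jaw":0.5,"travel":[-45.4,-56.2,0],"rotation":[0,0,1.196]},{"jaw":0.5,"travel":[-45.4,-56.2,0],"rotation":[0,0,1.196]},{"jaw":0.5,"travel":[-45.4,-56.2,0],"rotation":[0,0,1.196]},{"jaw":0.5,"travel":[-45.4,-56.2,0],"rotation":[0,0,1.196]},{"jaw":0.5,"travel":[-45.4,-56.2,0],"rotation":[0,0,1.196]},{"jaw":0.5,"travel":[-45.4,-56.2,0],"rotation":[0,0,1.196]},{"jaw":0.5,"travel":[-45.4,-56.2,0],"rotation":[0,0,1.196]},{"jaw":0.5,"travel":[-45.4,-56.2,0],"rotation":[0,0,1.196]},{"jaw":0.5,"travel":[-45.4,-56.2,0],"rotation":[0,0,1.196]},{"jaw":0.5,"travel":[-45.4,-56.2,0],"rotation":[0,0,1.196]},{"jaw":0.5,"travel":[-45.4,-56.2,0],"rotation":[0,0,1.196]},{"jaw":0.5,"travel":[-45.4,-56.2,0],"rotation":[0,0,1.196]}])

```text
time: 3.95
position: [439.6, -129.0, 404.8]
ee_rot: [-0.0, 0.724, 0.69, 0.0]
force: [0.1, 0.8, 0.7]
gripper_width: 46.8
```

```bash
cat > look.py <<'E'
import sys
from h import *
from rig import r
def look(n,tag,targets=(),z=None):
    p=r.camera_params(n); im=r.snapshot(n); cv2.imwrite(f'pics/{tag}.png',im[:,:,::-1])
    json.dump({k:np.asarray(v).tolist() for k,v in p.items()},open(f'pics/{tag}.json','w'))
    for t in targets:
        d=r.tip_of(n,t)
        print(n,t,[(round(x['score'],2),[round(float(v),1) for v in x['position']], atz(p,x['position'],z[t],n=='wrist').round(1).tolist() if z and t in z else '') for x in d[:4]])
    return p
Z=dict(knob_grip=76,pawl_handle=59,pawl_hinge=55,pump_pad=148,pocket1=12,tub1=0,sealer=0,pocket2=12)
E
python3 - <<'E'
from look import *
did([-45.4,-56.2,0],[0,0,1.196]); chk(r)
look('wrist','w1',['knob_grip','pawl_handle','pawl_hinge','pump_pad','pocket1','tub1','sealer'],Z)
E
```

```text
t 3.95 meas [ 439.6 -129.   404.8] cmd [ 439.6 -129.7  404.7] rotdiff [-0.     0.    -0.001] F [0.1 0.8 0.7] w 46.8 yaw 1.521 q [-0.47  0.14  0.76  2.03 -0.11  1.01  0.29]
wrist knob_grip [(0.57, [305.1, 221.1], [428.6, -126.3, 76.0])]
wrist pawl_handle [(0.59, [328.8, 296.1], [446.0, -204.0, 59.0])]
wrist pawl_hinge [(0.67, [368.2, 290.0], [484.3, -201.5, 55.0])]
wrist pump_pad []
wrist pocket1 [(0.77, [350.7, 102.2], [477.1, -21.3, 12.0]), (0.63, [347.8, 21.9], [478.8, 63.8, 12.0])]
wrist tub1 []
wrist sealer [(0.66, [326.4, 117.0], [452.5, -34.5, 0.0])]
```

View pics/w1.png

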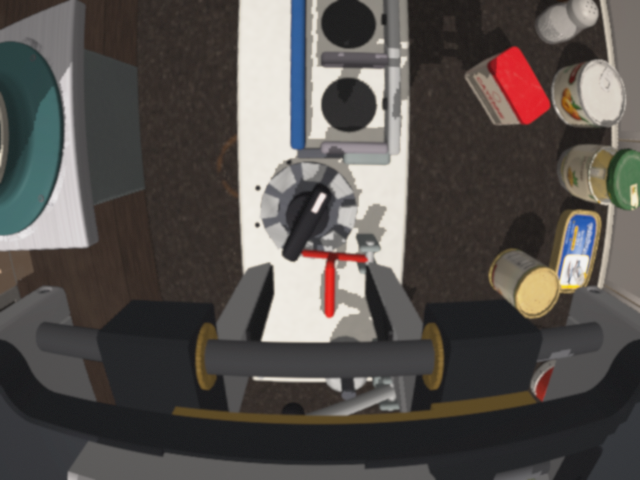

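```bash
python3 - <<'E'
from h import *
im=cv2.imread('pics/w1.png'); p=json.load(open('pics/w1.json'))
hsv=cv2.cvtColor(im,cv2.COLOR_BGR2HSV)
L=[];Rr=[]
for row in range(5,262,8):
    w=(hsv[row,:,2]>170)&(hsv[row,:,1]<40)
    # left edge
    xs=[x for x in range(225,275) if w[x:x+5].all()]
    if xs: L.append(atz(p,(xs[0]-.5,row),12,True))
    xs=[x for x in range(380,430) if w[x-4:x+1].all()]
    if xs: Rr.append(atz(p,(xs[-1]+.5,row),12,True))
L=np.array(L);Rr=np.array(Rr)
print(np.array(L).round(0)[:,:2].tolist());print(Rr.round(0)[:,:2].tolist())
for A in(L,Rr):
    k=np.polyfit(A[:,1],A[:,0],1)
    for _ in range(5):
        e=np.abs(A[:,0]-np.polyval(k,A[:,1])); A=A[e<max(1.5,2*np.median(e))]; k=np.polyfit(A[:,1],A[:,0],1)
    print(k,len(A),'x at y=-90..',np.polyval(k,-90))
big=cv2.resize(im[140:340,240:440],None,fx=3.8,fy=3,interpolation=cv2.INTER_CUBIC)
cv2.imwrite('pics/w1c.png',cv2.resize(im[140:330,230:430],None,fx=3.1,fy=3.1,interpolation=cv2.INTER_CUBIC))
E
```

```text
[[369.0, 92.0], [368.0, 83.0], [368.0, 73.0], [368.0, 64.0], [368.0, 55.0], [366.0, 47.0], [366.0, 38.0], [366.0, 29.0], [365.0, 21.0], [365.0, 12.0], [365.0, 4.0], [364.0, -4.0], [364.0, -13.0], [364.0, -21.0], [363.0, -29.0], [363.0, -37.0], [362.0, -45.0], [362.0, -54.0], [361.0, -62.0], [360.0, -70.0], [361.0, -78.0], [360.0, -86.0], [360.0, -94.0], [359.0, -103.0], [359.0, -111.0], [359.0, -119.0], [358.0, -128.0], [358.0, -136.0], [357.0, -145.0], [356.0, -154.0], [356.0, -162.0], [356.0, -171.0], [356.0, -180.0]]
[[539.0, 39.0], [528.0, 30.0], [535.0, 21.0], [527.0, 13.0], [527.0, 4.0], [525.0, -4.0], [522.0, -12.0], [536.0, -21.0], [535.0, -29.0], [534.0, -37.0], [534.0, -45.0], [534.0, -54.0], [533.0, -62.0], [533.0, -70.0], [533.0, -78.0], [532.0, -86.0], [531.0, -95.0], [531.0, -103.0], [531.0, -111.0], [530.0, -119.0], [530.0, -128.0], [530.0, -136.0], [529.0, -145.0], [529.0, -153.0], [528.0, -162.0], [528.0, -171.0], [527.0, -180.0], [527.0, -189.0]]
[5.03016282e-02 3.64429588e+02] 33 x at y=-90.. 359.90244183369964
[4.44293251e-02 5.35709570e+02] 21 x at y=-90.. 531.7109307987615
```

View pics/w1c.png

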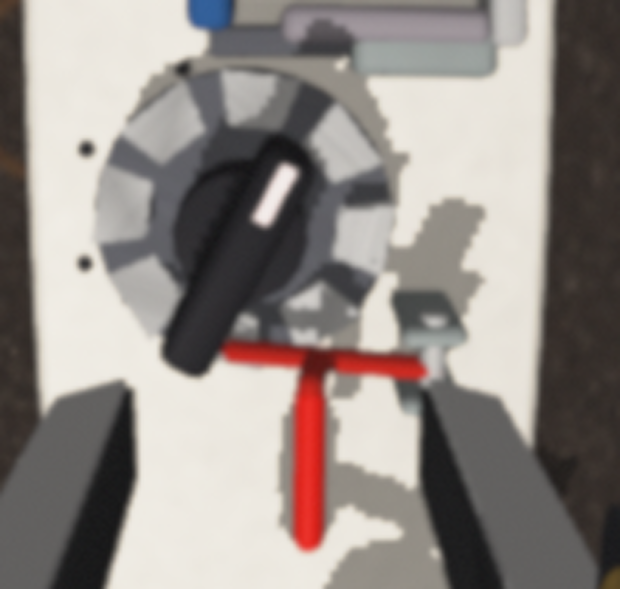

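```bash
python3 - <<'E'
from h import *
p=json.load(open('pics/w1.json'))
f=lambda a,z:atz(p,(a[0]/3.1+230,a[1]/3.1+140),z,True).round(1)
print('bar ends',f((313,352),59),f((307,550),59),'arm',f((225,352),59),f((428,370),56))
print('wing',f((285,152),96),f((187,365),96), 'mark', f((290,165),96),f((262,225),96))
# wheel ellipse center (96 dia) 
print('wheel L/R',f((95,215),30),f((393,215),30),f((245,65),30))
E
```

```text
bar ends [ 449.7 -161.5   59. ] [ 445.3 -226.9   59. ] arm [ 423.7 -160.2   59. ] [ 484.3 -170.    56. ]
wing [444.2 -97.1  96. ] [ 415.7 -152.    96. ] mark [ 445.3 -100.4   96. ] [ 437.4 -115.5   96. ]
wheel L/R [ 383.4 -122.1   30. ] [ 477.2 -126.9   30. ] [433.3 -77.8  30. ]
```

```bash
python3 - <<'E'
from h import *
print(grasp([446.3,-204,120],np.pi/2-.048),grasp([446.3,-204,60],np.pi/2-.048))
E
```

```text
([-7.39, 1.04, 10.47], [0.0, 0.0, -0.002]) ([-7.39, 1.04, 16.47], [0.0, 0.0, -0.002])
```

Call:
jog_arm(newtons=8, plan=[{"jaw":0.34,"travel":[-7.4,1.0,4],"rotation":[0,0,0]},{"jaw":0.34,"travel":[-7.4,1.0,4],"rotation":[0,0,0]},{"jaw":0.34,"travel":[-7.4,1.0,8],"rotation":[0,0,0]},{"jaw":0.34,"travel":[-7.4,1.0,10.5],"rotation":[0,0,0]},{"jaw":0.34,"travel":[-7.4,1.0,10.5],"rotation":[0,0,0]}])

```text
time: 4.97
position: [445.5, -204.1, 298.6]
ee_rot: [-0.001, 0.725, 0.689, -0.001]
force: [1.2, 0.1, 0.8]
gripper_width: 31.8
```

```bash
python3 - <<'E'
from look import *
did([-7.4,1,10.5]); chk(r)
p=look('wrist','w2',['pawl_handle'],Z)
print(proj(p,[446.3,-204,59],True), proj(p,[446.3,-181,59],True))
for n in('scene','side'):
  print(n,[(d['score'],d['position']) for d in (look(n,'tmp') and r.tip_of(n,'pawl_handle'))][:1])
E
```

```text
t 4.97 meas [ 445.5 -204.1  298.6] cmd [ 445.9 -204.1  299.7] rotdiff [ 0.003 -0.     0.   ] F [1.2 0.1 0.8] w 31.8 yaw 1.521 q [-0.23  0.4   0.72  2.06 -0.36  0.82  0.65]
wrist pawl_handle [(0.91, [318.9, 250.5], [445.6, -201.4, 59.0])]
[320.29945447 254.4516517 ] [318.38998244 218.11478487]
scene [(0.55, [326.1, 295.8])]
side [(0.39, [298.7, 275.9])]
```

View pics/w2.png

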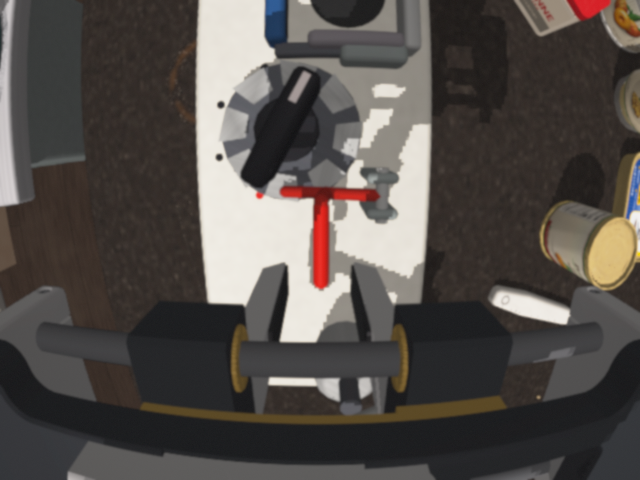

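```bash
python3 - <<'E'
from h import *
p=json.load(open('pics/w2.json'))
for a in [(321,288),(321,250),(320,198),(285,191),(378,194)]: print(atz(p,a,59,True).round(1))
E
```

```text
[ 445.6 -226.5   59. ]
[ 446.9 -201.1   59. ]
[ 447.9 -168.8   59. ]
[ 427.2 -163.4   59. ]
[ 482.9 -167.9   59. ]
```

Call:
jog_arm(newtons=8, plan=[{"jaw":0.34,"travel":[0.15,0.06,3],"rotation":[0,0,0]},{"jaw":0.34,"travel":[0.15,0.06,5],"rotation":[0,0,0]},{"jaw":0.34,"travel":[0.15,0.06,6],"rotation":[0,0,0]},{"jaw":0.34,"travel":[0.15,0.06,6],"rotation":[0,0,0]},{"jaw":0.0,"travel":[0.15,0.06,6],"rotation":[0,0,0]},{"jaw":0.0,"travel":[0.15,0.06,6],"rotation":[0,0,0]},{"jaw":0.0,"travel":[0.15,0.06,6],"rotation":[0,0,0]},{"jaw":0.0,"travel":[0.15,0.06,6],"rotation":[0,0,0]}])

```text
time: 6.28
position: [446.0, -202.8, 239.9]
ee_rot: [-0.0, 0.725, 0.689, -0.0]
force: [-6.1, -0.6, 6.0]
gripper_width: 9.8
```

Call:
jog_arm(newtons=8, plan=[{"jaw":0,"travel":[0,0.1,-0.56],"rotation":[0,0,0]},{"jaw":0,"travel":[0,0.29,-1.1],"rotation":[0,0,0]},{"jaw":0,"travel":[0,0.57,-1.62],"rotation":[0,0,0]},{"jaw":0,"travel":[0,0.89,-2.08],"rotation":[0,0,0]},{"jaw":0,"travel":[0,1.3,-2.48],"rotation":[0,0,0]},{"jaw":0,"travel":[0,1.75,-2.83],"rotation":[0,0,0]},{"jaw":0,"travel":[0,2.25,-3.1],"rotation":[0,0,0]},{"jaw":0,"travel":[0,2.8,-3.29],"rotation":[0,0,0]},{"jaw":0,"travel":[0,3.35,-3.4],"rotation":[0,0,0]},{"jaw":0,"travel":[0,3.93,-3.42],"rotation":[0,0,0]},{"jaw":0,"travel":[0,4.5,-3.36],"rotation":[0,0,0]},{"jaw":0,"travel":[0,5.05,-3.21],"rotation":[0,0,0]},{"jaw":0,"travel":[0,5.57,-2.98],"rotation":[0,0,0]},{"jaw":0,"travel":[0,6.06,-2.68],"rotation":[0,0,0]},{"jaw":0,"travel":[0,6.5,-2.3],"rotation":[0,0,0]},{"jaw":0,"travel":[0,6.8,-1.95],"rotation":[0,0,0]},{"jaw":0,"travel":[0,6.8,-1.95],"rotation":[0,0,0]}])

```text
time: 8.4
position: [514.7, -206.0, 258.9]
ee_rot: [0.0, 0.725, 0.689, -0.0]
force: [-0.7, 0.3, -0.7]
gripper_width: 9.5
```

Call:
jog_arm(newtons=8, plan=[{"jaw":0.34,"travel":[0,0,0],"rotation":[0,0,0]},{"jaw":0.34,"travel":[0,0,0],"rotation":[0,0,0]},{"jaw":0.34,"travel":[0,0,-4],"rotation":[0,0,0]},{"jaw":0.34,"travel":[0,0,-8],"rotation":[0,0,0]},{"jaw":0.34,"travel":[0,-2,-12],"rotation":[0,0,0]},{"jaw":0.34,"travel":[0,-6,-12],"rotation":[0,0,0]},{"jaw":0.34,"travel":[0,-8,-12],"rotation":[0,0,0]},{"jaw":0.34,"travel":[0,-8,-12],"rotation":[0,0,0]}])

```text
time: 9.4
position: [433.8, -202.1, 379.6]
ee_rot: [-0.0, 0.725, 0.689, 0.001]
force: [0.5, 0.3, -0.3]
gripper_width: 31.8
```

```bash
python3 - <<'E'
from look import *
did([.15,.06,6]);did([0,6.8,-1.95]);did([0,-8,-12]); chk(r)
p=look('wrist','w3',['pawl_handle','pawl_hinge','knob_grip','pocket1','sealer'],dict(Z,pawl_handle=75))
cv2.imwrite('pics/w3c.png',cv2.resize(cv2.imread('pics/w3.png')[80:330,190:450],None,fx=2.4,fy=2.4,interpolation=cv2.INTER_CUBIC))
E
```

```text
t 9.4 meas [ 433.8 -202.1  379.6] cmd [ 434.6 -202.1  379.2] rotdiff [-0.001  0.001  0.001] F [ 0.5  0.3 -0.3] w 31.8 yaw 1.521 q [-0.33  0.24  0.81  2.02 -0.21  0.97  0.53]
wrist pawl_handle [(0.92, [421.0, 225.5], [517.1, -202.1, 75.0])]
wrist pawl_hinge [(0.74, [377.1, 221.5], [484.0, -201.5, 55.0])]
wrist knob_grip [(0.72, [354.0, 28.0], [469.6, -43.9, 76.0]), (0.58, [303.9, 135.0], [427.1, -127.0, 76.0])]
wrist pocket1 []
wrist sealer [(0.8, [328.8, 43.6], [452.7, -35.7, 0.0])]
```

View pics/w3c.png

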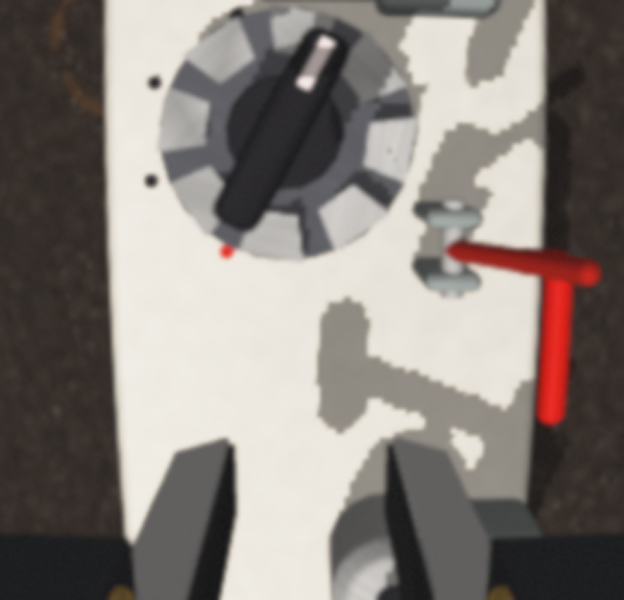

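```bash
python3 - <<'E'
from h import *
p=json.load(open('pics/w3.json'))
f=lambda a,z:atz(p,(a[0]/2.4+190,a[1]/2.4+80),z,True)[:2].round(1)
a,b=f((329,32),96),f((236,226),96); print(a,b,(a+b)/2,np.arctan2(*(a-b)[::-1]),np.linalg.norm(a-b))
a,b=f((322,40),96),f((305,86),96); print('mark',np.arctan2(*(a-b)[::-1]))
print('wheel',f((160,140),30),f((420,140),30),f((290,260),30),f((290,6),30))
E
```

```text
[445.7 -98.5] [ 415.3 -154.7] [ 430.5 -126.6] 1.0749469678225874 63.895226738779144
mark 1.174945885457479
wheel [ 383.3 -126. ] [ 479.  -131.3] [ 428.9 -173.8] [433.9 -79.3]
```

```bash
python3 - <<'E'
from h import *
print(grasp([430.3,-125.8,76],1.088))
E
```

```text
([7.59, -0.81, 12.32], [0.0, 0.0, 0.433])
```

Call:
jog_arm(newtons=20, plan=[{"jaw":0.36,"travel":[4,-0.8,2],"rotation":[0,0,0.15]},{"jaw":0.36,"travel":[7.6,-0.8,4],"rotation":[0,0,0.3]},{"jaw":0.36,"travel":[7.6,-0.8,6],"rotation":[0,0,0.433]},{"jaw":0.36,"travel":[7.6,-0.8,6],"rotation":[0,0,0.433]},{"jaw":0.36,"travel":[7.6,-0.8,9],"rotation":[0,0,0.433]},{"jaw":0.36,"travel":[7.6,-0.8,11.5],"rotation":[0,0,0.433]},{"jaw":0.36,"travel":[7.6,-0.8,12.3],"rotation":[0,0,0.433]},{"jaw":0.36,"travel":[7.6,-0.8,12.3],"rotation":[0,0,0.433]},{"jaw":0,"travel":[7.6,-0.8,12.3],"rotation":[0,0,0.433]},{"jaw":0,"travel":[7.6,-0.8,12.3],"rotation":[0,0,0.433]},{"jaw":0,"travel":[7.6,-0.8,12.3],"rotation":[0,0,0.433]},{"jaw":0,"travel":[7.6,-0.8,12.3],"rotation":[0,0,0.433]}])

```text
time: 11.2
position: [429.7, -125.5, 256.4]
ee_rot: [-0.001, 0.856, 0.518, -0.0]
force: [-11.2, 4.5, 14.6]
gripper_width: 15.0
```

```bash
python3 - <<'E'
from look import *
did([7.6,-.8,12.3],[0,0,.433]); chk(r)
print(r.get_obs()['moment'])
E
```

```text
t 11.2 meas [ 429.7 -125.5  256.4] cmd [ 430.4 -125.8  256.2] rotdiff [ 0.003  0.001 -0.001] F [-11.2   4.5  14.6] w 15.0 yaw 1.088 q [-0.4   0.42  0.73  2.18 -0.44  0.7   0.15]
[ 0.99857486  2.479432   -0.05101294]
```

Call:
jog_arm(newtons=20, plan=[{"jaw":0,"travel":[0,-0.1,0],"rotation":[0,0,-0.12]},{"jaw":0,"travel":[0,-0.1,0],"rotation":[0,0,-0.27]},{"jaw":0,"travel":[0,-0.1,0],"rotation":[0,0,-0.42]},{"jaw":0,"travel":[0,-0.1,0],"rotation":[0,0,-0.57]},{"jaw":0,"travel":[0,-0.1,0],"rotation":[0,0,-0.72]},{"jaw":0,"travel":[0,-0.1,0],"rotation":[0,0,-0.87]},{"jaw":0,"travel":[0,-0.1,0],"rotation":[0,0,-1.02]},{"jaw":0,"travel":[0,-0.1,0],"rotation":[0,0,-1.17]},{"jaw":0,"travel":[0,-0.1,0],"rotation":[0,0,-1.2]},{"jaw":0,"travel":[0,-0.1,0],"rotation":[0,0,-1.2]}])

```text
time: 12.45
position: [428.9, -125.4, 256.4]
ee_rot: [-0.001, 0.414, 0.91, -0.0]
force: [-9.3, 1.7, 8.8]
gripper_width: 14.7
```

```bash
python3 - <<'E'
from look import *
did([0,-.1,0],[0,0,-1.2]); chk(r)
print(r.get_obs()['moment'])
E
```

```text
t 12.45 meas [ 428.9 -125.4  256.4] cmd [ 429.5 -125.3  256.2] rotdiff [ 0.001  0.002 -0.001] F [-9.3  1.7  8.8] w 14.7 yaw 2.288 q [-0.16  0.35  0.44  2.18 -0.24  0.66  1.16]
[0.30753486 1.97112243 0.00384035]
```

Call:
jog_arm(newtons=20, plan=[{"jaw":0.3,"travel":[0.07,0.06,0],"rotation":[0,0,0]},{"jaw":0.3,"travel":[0.07,0.06,0],"rotation":[0,0,0]},{"jaw":0,"travel":[0.07,0.06,0],"rotation":[0,0,0]},{"jaw":0,"travel":[0.07,0.06,0],"rotation":[0,0,0]},{"jaw":0,"travel":[0.07,0.06,0],"rotation":[0,0,0]},{"jaw":0,"travel":[0.07,0.06,0],"rotation":[0,0,-0.15]},{"jaw":0,"travel":[0.07,0.06,0],"rotation":[0,0,-0.3]},{"jaw":0,"travel":[0.07,0.06,0],"rotation":[0,0,-0.45]},{"jaw":0,"travel":[0.07,0.06,0],"rotation":[0,0,-0.6]},{"jaw":0,"travel":[0.07,0.06,0],"rotation":[0,0,-0.7]},{"jaw":0,"travel":[0.07,0.06,0],"rotation":[0,0,-0.76]},{"jaw":0,"travel":[0.07,0.06,0],"rotation":[0,0,-0.8]},{"jaw":0,"travel":[0.07,0.06,0],"rotation":[0,0,-0.8]}])

```text
time: 14.08
position: [428.9, -125.4, 256.4]
ee_rot: [-0.001, 0.027, 1.0, -0.0]
force: [-7.7, -7.3, 12.7]
gripper_width: 14.7
```

```bash
python3 - <<'E'
from look import *
print(getcmd()[1].round(2)[:,:2])
did([.07,.06,0],[0,0,-.8]); chk(r)
print(r.get_obs()['moment'])
E
```

```text
[[-0.66  0.75]
 [ 0.75  0.66]
 [-0.   -0.  ]]
t 14.07 meas [ 428.9 -125.4  256.4] cmd [ 429.5 -124.4  256.2] rotdiff [0.001 0.001 0.001] F [-7.7 -7.3 12.7] w 14.7 yaw 3.088 q [-0.01  0.33  0.25  2.17 -0.13  0.65  1.86]
[-1.72259351  1.96714099  0.10533639]
```

Call:
jog_arm(newtons=20, plan=[{"jaw":0,"travel":[0.08,-0.1,0],"rotation":[0,0,-0.03]},{"jaw":0,"travel":[0.08,-0.1,0],"rotation":[0,0,-0.06]},{"jaw":0,"travel":[0.08,-0.1,0],"rotation":[0,0,-0.06]}])

```text
time: 14.45
position: [428.7, -125.6, 256.4]
ee_rot: [0.0, -0.003, 1.0, -0.0]
force: [-0.4, -0.7, 6.8]
gripper_width: 15.3
```

```bash
python3 - <<'E'
from look import *
did([.08,-.1,0],[0,0,-.06]); chk(r)
print(r.get_obs()['moment'])
E
```

```text
t 14.45 meas [ 428.7 -125.6  256.4] cmd [ 428.6 -125.3  256.2] rotdiff [ 0. -0.  0.] F [-0.4 -0.7  6.8] w 15.3 yaw -3.135 q [ 0.01  0.33  0.24  2.17 -0.13  0.65  1.91]
[-0.18767448  0.38882889 -0.49078136]
```

Call:
jog_arm(newtons=20, plan=[{"jaw":0,"travel":[0,0,0],"rotation":[0,0,0.04]},{"jaw":0.36,"travel":[0,0,0],"rotation":[0,0,0.04]},{"jaw":0.36,"travel":[0,0,0],"rotation":[0,0,0.04]},{"jaw":0.36,"travel":[0,0,-4],"rotation":[0,0,0.04]},{"jaw":0.36,"travel":[0,0,-9],"rotation":[0,0,0.04]},{"jaw":0.36,"travel":[0,0,-12],"rotation":[0,0,0.1]},{"jaw":0.36,"travel":[0,0,-12],"rotation":[0,0,0.3]},{"jaw":0.36,"travel":[0,0,-12],"rotation":[0,0,0.3]},{"jaw":0.36,"travel":[0,0,-12],"rotation":[0,0,0.3]}])

```text
time: 15.58
position: [428.6, -125.2, 375.8]
ee_rot: [-0.0, 0.144, 0.99, -0.0]
force: [0.7, 0.2, -0.1]
gripper_width: 34.0
```

```bash
python3 - <<'E'
from look import *
did([0,0,-12],[0,0,.3]); chk(r)
p=look('wrist','w4',['pawl_handle','knob_grip','pocket1','sealer'],dict(Z,pawl_handle=75))
print(grasp([516.8,-202,120],np.pi/2-.047),grasp([516.8,-202,76],np.pi/2-.047))
E
```

```text
t 15.57 meas [ 428.6 -125.2  375.8] cmd [ 428.6 -125.3  376.2] rotdiff [ 0.     0.001 -0.004] F [ 0.7  0.2 -0.1] w 34.0 yaw 2.848 q [-0.07  0.13  0.31  2.08 -0.05  0.94  1.55]
wrist pawl_handle [(0.24, [412.1, 208.6], [431.8, -50.6, 75.0])]
wrist knob_grip [(0.62, [317.8, 233.9], [430.0, -127.3, 76.0])]
wrist pocket1 [(0.81, [506.4, 211.4], [478.1, 60.6, 12.0]), (0.78, [437.3, 229.7], [474.9, -18.1, 12.0]), (0.77, [571.3, 195.4], [483.7, 148.7, 12.0])]
wrist sealer [(0.78, [411.2, 210.8], [452.1, -37.3, 0.0])]
([-10.66, -4.79, 7.62], [-0.0, 0.0, 1.324]) ([-10.66, -4.79, 12.02], [-0.0, 0.0, 1.324])
```

View pics/w4.png

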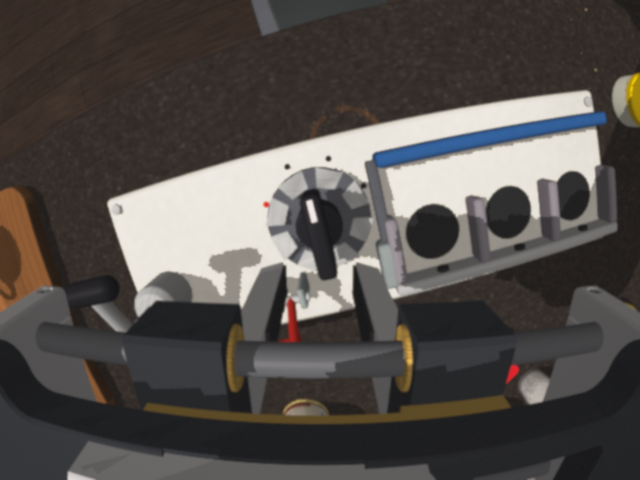

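Call:
jog_arm(newtons=8, plan=[{"jaw":0.36,"travel":[-5,-2,0],"rotation":[0,0,0.45]},{"jaw":0.36,"travel":[-10.6,-4.8,0],"rotation":[0,0,1.324]},{"jaw":0.36,"travel":[-10.6,-4.8,0],"rotation":[0,0,1.324]},{"jaw":0.36,"travel":[-10.6,-4.8,4],"rotation":[0,0,1.324]},{"jaw":0.36,"travel":[-10.6,-4.8,6],"rotation":[0,0,1.324]},{"jaw":0.36,"travel":[-10.6,-4.8,6],"rotation":[0,0,1.324]},{"jaw":0.36,"travel":[-10.6,-4.8,6],"rotation":[0,0,1.324]},{"jaw":0.36,"travel":[-10.6,-4.8,6],"rotation":[0,0,1.324]},{"jaw":0.36,"travel":[-10.6,-4.8,6],"rotation":[0,0,1.324]},{"jaw":0.36,"travel":[-10.6,-4.8,6],"rotation":[0,0,1.324]}])

```text
time: 17.08
position: [516.2, -202.0, 316.2]
ee_rot: [0.0, 0.723, 0.691, 0.0]
force: [0.0, 0.1, 0.3]
gripper_width: 34.0
```

```bash
python3 - <<'E'
from look import *
did([-10.6,-4.8,6],[0,0,1.324]); chk(r)
p=look('wrist','w5',['pawl_handle','pawl_hinge'],dict(Z,pawl_handle=75))
print(grasp([516.8,-202,76],np.pi/2-.047))
E
```

```text
t 17.07 meas [ 516.2 -202.   316.2] cmd [ 516.2 -202.   316.2] rotdiff [-0.     0.    -0.003] F [0.  0.1 0.3] w 34.0 yaw 1.524 q [-0.13  0.45  0.57  1.89 -0.3   0.89  0.54]
wrist pawl_handle [(0.64, [318.7, 259.7], [516.5, -205.8, 75.0]), (0.64, [257.0, 7.7], [486.3, -46.6, 75.0])]
wrist pawl_hinge [(0.95, [268.5, 245.0], [482.6, -200.5, 55.0])]
([-0.0, 0.06, 6.02], [0.0, 0.0, -0.0])
```

View pics/w5.png

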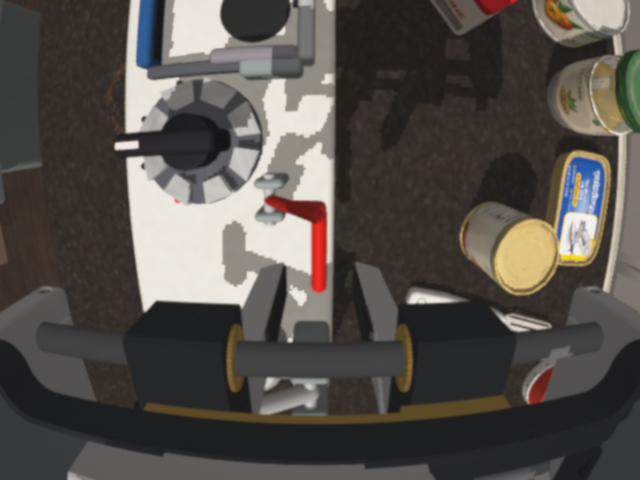

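Call:
jog_arm(newtons=8, plan=[{"jaw":0.36,"travel":[0,0.03,3],"rotation":[0,0,0]},{"jaw":0.36,"travel":[0,0.03,5],"rotation":[0,0,0]},{"jaw":0.36,"travel":[0,0.03,6],"rotation":[0,0,0]},{"jaw":0.36,"travel":[0,0.03,6],"rotation":[0,0,0]},{"jaw":0,"travel":[0,0.03,6],"rotation":[0,0,0]},{"jaw":0,"travel":[0,0.03,6],"rotation":[0,0,0]},{"jaw":0,"travel":[0,0.03,6],"rotation":[0,0,0]},{"jaw":0,"travel":[0,0.03,6],"rotation":[0,0,0]}])

```text
time: 18.23
position: [516.2, -202.1, 256.5]
ee_rot: [-0.0, 0.724, 0.69, -0.0]
force: [-5.2, 0.8, 5.5]
gripper_width: 9.4
```

Call:
jog_arm(newtons=8, plan=[{"jaw":0,"travel":[0,-0.21,-0.32],"rotation":[0,0,0]},{"jaw":0,"travel":[0,-0.6,-0.8],"rotation":[0,0,0]},{"jaw":0,"travel":[0,-1.02,-1.13],"rotation":[0,0,0]},{"jaw":0,"travel":[0,-1.5,-1.43],"rotation":[0,0,0]},{"jaw":0,"travel":[0,-2.03,-1.66],"rotation":[0,0,0]},{"jaw":0,"travel":[0,-2.58,-1.81],"rotation":[0,0,0]},{"jaw":0,"travel":[0,-3.15,-1.87],"rotation":[0,0,0]},{"jaw":0,"travel":[0,-3.72,-1.85],"rotation":[0,0,0]},{"jaw":0,"travel":[0,-4.28,-1.74],"rotation":[0,0,0]},{"jaw":0,"travel":[0,-4.82,-1.55],"rotation":[0,0,0]},{"jaw":0,"travel":[0,-5.33,-1.28],"rotation":[0,0,0]},{"jaw":0,"travel":[0,-5.79,-0.93],"rotation":[0,0,0]},{"jaw":0,"travel":[0,-6.19,-0.53],"rotation":[0,0,0]},{"jaw":0,"travel":[0,-6.53,-0.06],"rotation":[0,0,0]},{"jaw":0,"travel":[0,-6.79,0.44],"rotation":[0,0,0]},{"jaw":0,"travel":[0,-6.98,0.99],"rotation":[0,0,0]},{"jaw":0,"travel":[0,-7.06,1.36],"rotation":[0,0,0]},{"jaw":0,"travel":[0,-7.06,1.45],"rotation":[0,0,0]}])

```text
time: 20.48
position: [445.8, -198.7, 241.4]
ee_rot: [-0.0, 0.724, 0.69, -0.0]
force: [-2.7, 0.6, 0.5]
gripper_width: 9.7
```

```bash
python3 - <<'E'
from look import *
did([0,0.03,6]);did([0,-7.06,1.45]); chk(r)
E
```

```text
t 20.48 meas [ 445.8 -198.7  241.4] cmd [ 446.  -198.7  241.7] rotdiff [0.001 0.    0.   ] F [-2.7  0.6  0.5] w 9.7 yaw 1.524 q [-0.08  0.46  0.52  2.09 -0.36  0.68  0.64]
```

Call:
jog_arm(newtons=8, plan=[{"jaw":0.36,"travel":[0,0,0],"rotation":[0,0,0]},{"jaw":0.36,"travel":[0,0,0],"rotation":[0,0,0]},{"jaw":0.36,"travel":[0,0,-5],"rotation":[0,0,0]},{"jaw":0.36,"travel":[0,0,-10],"rotation":[0,0,0]},{"jaw":0.6,"travel":[5,0,-15],"rotation":[0,0,0]},{"jaw":0.6,"travel":[37,0,-20],"rotation":[0,0,0]},{"jaw":0.6,"travel":[37,0,-20],"rotation":[0,0,0]},{"jaw":0.6,"travel":[37,0,-20],"rotation":[0,0,0]},{"jaw":0.6,"travel":[37,0,-20],"rotation":[0,0,0]},{"jaw":0.6,"travel":[37,0,-20],"rotation":[0,0,0]},{"jaw":0.6,"travel":[37,0,-20],"rotation":[0,0,0]},{"jaw":0.6,"travel":[37,0,-20],"rotation":[0,0,0]},{"jaw":0.6,"travel":[37,0,-20],"rotation":[0,0,0]},{"jaw":0.6,"travel":[37,0,-20],"rotation":[0,0,0]}])

```text
time: 22.22
position: [463.5, 169.5, 441.6]
ee_rot: [0.0, 0.724, 0.69, -0.0]
force: [-0.5, -0.3, -0.6]
gripper_width: 56.2
```

```bash
python3 - <<'E'
from look import *
did([37,0,-20]); chk(r)
p=look('wrist','w6',['tub1','pocket1','pawl_handle'],Z)
E
```

```text
t 22.23 meas [463.5 169.5 441.6] cmd [463.4 170.9 441.6] rotdiff [ 0.    -0.     0.002] F [-0.5 -0.3 -0.6] w 56.2 yaw 1.524 q [-0.77  0.15  0.39  1.9  -0.06  1.11 -0.4 ]
wrist tub1 [(0.81, [257.0, 114.8], [399.1, 273.9, 0.0]), (0.72, [259.2, 28.2], [405.9, 377.1, 0.0]), (0.68, [338.9, 24.8], [496.8, 374.9, 0.0]), (0.64, [447.2, 14.4], [627.3, 392.3, 0.0])]
wrist pocket1 [(0.97, [337.8, 225.8], [484.0, 143.3, 12.0]), (0.7, [335.9, 291.7], [478.9, 62.8, 12.0]), (0.64, [337.8, 351.9], [478.7, -22.4, 12.0])]
wrist pawl_handle []
```

View pics/w6.png

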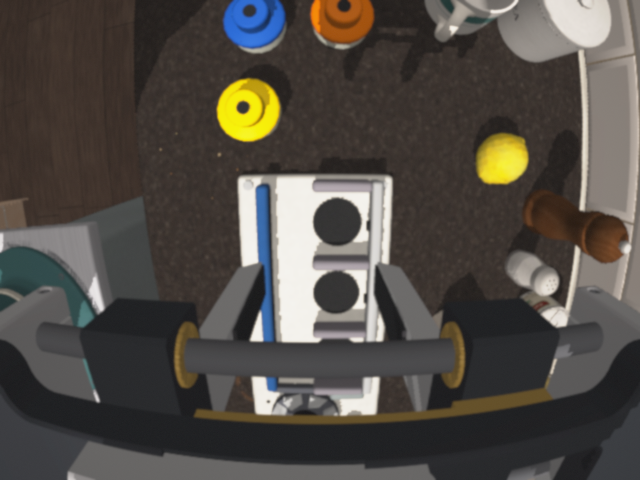

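```bash
python3 - <<'E'
from h import *
im=cv2.imread('pics/w6.png'); p=json.load(open('pics/w6.json')); g=cv2.cvtColor(im,cv2.COLOR_BGR2GRAY); hsv=cv2.cvtColor(im,cv2.COLOR_BGR2HSV)
for (u,v) in [(337,221),(336,292)]:
    m=(g<75).astype(np.uint8); m[:, :300]=0; 
    n,l,s,c=cv2.connectedComponentsWithStats(m[v-30:v+30,u-32:u+29].copy())
    k=l[30,32]; cc=c[k]+[u-32,v-30]; print('disc',cc,s[k],atz(p,cc,12.,True).round(1))
for nm,lo,hi,uv in [('yellow',20,35,(243,107)),('blue',105,125,(251,10)),('orange',5,16,(344,6))]:
    m=((hsv[:,:,0]>=lo)&(hsv[:,:,0]<=hi)&(hsv[:,:,1]>150)).astype(np.uint8)
    n,l,s,c=cv2.connectedComponentsWithStats(m)
    for k in range(1,n):
        if s[k][4]>800 : print(nm,c[k].round(1),s[k])
    print(nm,'hole',atz(p,uv,62,True).round(1))
def st(X): 
    th=-.046; d=np.array(X[:2])-[452.8,-36.6]; return np.array([d[0]*np.cos(th)+d[1]*np.sin(th),-d[0]*np.sin(th)+d[1]*np.cos(th)]).round(1)
# divider top edges (z=40) at column ~345
for v in [180,191,245,270,310,337]:
    X=atz(p,(345,v),40,True); print(v,X.round(1),st(X))
cv2.imwrite('pics/w6c.png',cv2.resize(im[165:345,230:400],None,fx=3.3,fy=3.3,interpolation=cv2.INTER_CUBIC))
E
```

```text
disc [336.80729483 221.64194529] [   9    8   46   46 1645] [483.1 148.2  12. ]
disc [335.79723837 292.02543605] [  11   10   43   41 1376] [478.8  62.4  12. ]
yellow [248.1 109.5] [ 216   78   65   64 3126]
yellow [501.4 158.5] [ 476  133   53   52 2220]
yellow hole [395.8 277.6  62. ]
blue [253.9  22. ] [ 223    0   63   48 2351]
blue [265.  259.2] [ 257  186   17  155 1402]
blue hole [407.4 377.6  62. ]
orange [342.1  19.6] [ 310    0   65   43 2225]
orange [608.2 242.7] [591 223  36  39 843]
orange hole [498.7 375.2  62. ]
180 [492.3 197.9  40. ] [ 28.7 236.1]
191 [491.9 186.4  40. ] [ 28.8 224.6]
245 [489.9 128.4  40. ] [ 29.4 166.5]
270 [489. 100.  40.] [ 29.9 138.1]
310 [487.7  51.5  40. ] [30.9 89.6]
337 [487.   15.8  40. ] [31.7 53.9]
```

View pics/w6c.png

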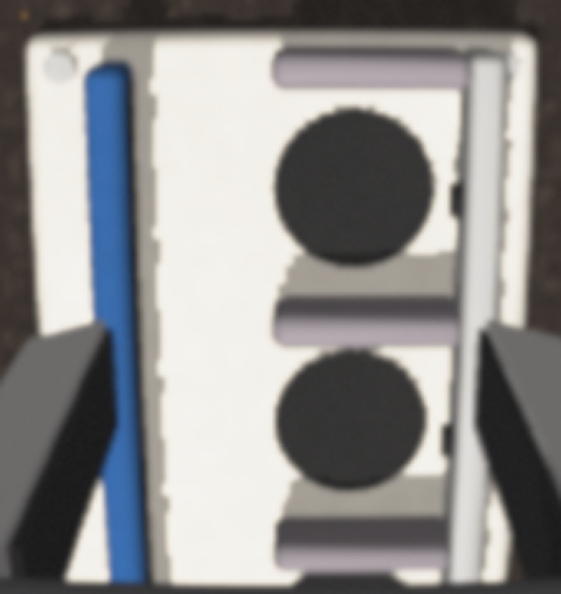

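```bash
python3 - <<'E'
from h import *
print(grasp([396.5,277,150],3.092),grasp([396.5,277,64],3.092))
E
```

```text
([10.28, -7.18, 11.16], [-0.0, 0.0, -1.568]) ([10.28, -7.18, 19.76], [-0.0, 0.0, -1.568])
```

Call:
jog_arm(newtons=20, plan=[{"jaw":0.66,"travel":[10.3,-7.2,6],"rotation":[0,0,-1.568]},{"jaw":0.66,"travel":[10.3,-7.2,11],"rotation":[0,0,-1.568]},{"jaw":0.66,"travel":[10.3,-7.2,11],"rotation":[0,0,-1.568]},{"jaw":0.66,"travel":[10.3,-7.2,11],"rotation":[0,0,-1.568]},{"jaw":0.66,"travel":[10.3,-7.2,11],"rotation":[0,0,-1.568]},{"jaw":0.66,"travel":[10.3,-7.2,11],"rotation":[0,0,-1.568]},{"jaw":0.66,"travel":[10.3,-7.2,11],"rotation":[0,0,-1.568]},{"jaw":0.66,"travel":[10.3,-7.2,11],"rotation":[0,0,-1.568]},{"jaw":0.66,"travel":[10.3,-7.2,11],"rotation":[0,0,-1.568]},{"jaw":0.66,"travel":[10.3,-7.2,11],"rotation":[0,0,-1.568]},{"jaw":0.66,"travel":[10.3,-7.2,11],"rotation":[0,0,-1.568]}])

```text
time: 23.8
position: [396.3, 277.1, 331.6]
ee_rot: [0.0, 0.026, 1.0, -0.0]
force: [0.6, -0.6, -0.4]
gripper_width: 62.2
```

```bash
python3 - <<'E'
from look import *
did([10.3,-7.2,11],[0,0,-1.568]); chk(r)
p=look('wrist','w7',['tub1'],Z)
print(proj(p,[396,277,62],True))
E
```

```text
t 23.8 meas [396.3 277.1 331.6] cmd [396.3 277.2 331.6] rotdiff [ 0.    -0.     0.002] F [ 0.6 -0.6 -0.4] w 62.2 yaw 3.092 q [-0.73  0.26  0.06  2.03 -0.02  0.85  0.86]
wrist tub1 [(0.79, [322.5, 223.7], [397.5, 279.3, 0.0]), (0.75, [423.5, 320.9], [498.2, 372.1, 0.0]), (0.65, [432.3, 229.1], [407.3, 376.8, 0.0])]
[319.90912166 241.12767356]
```

View pics/w7.png

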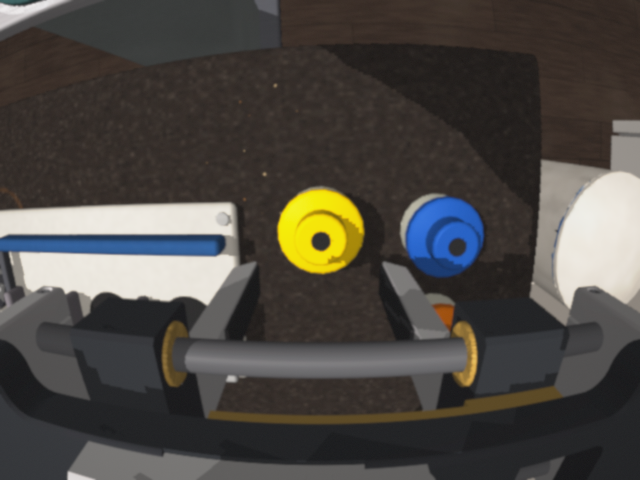

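Call:
jog_arm(newtons=20, plan=[{"jaw":0.66,"travel":[0,0,4],"rotation":[0,0,0]},{"jaw":0.66,"travel":[0,0,7],"rotation":[0,0,0]},{"jaw":0.66,"travel":[0,0,8.7],"rotation":[0,0,0]},{"jaw":0.66,"travel":[0,0,8.7],"rotation":[0,0,0]},{"jaw":0.2,"travel":[0,0,8.7],"rotation":[0,0,0]},{"jaw":0.2,"travel":[0,0,8.7],"rotation":[0,0,0]},{"jaw":0.2,"travel":[0,0,8.7],"rotation":[0,0,0]},{"jaw":0.2,"travel":[0,0,8.7],"rotation":[0,0,0]}])

```text
time: 24.9
position: [396.5, 277.4, 245.3]
ee_rot: [0.0, 0.025, 1.0, 0.0]
force: [-1.5, -1.4, 8.3]
gripper_width: 37.6
```

```bash
python3 - <<'E'
from look import *
did([0,0,8.7]); chk(r)
p=json.load(open('pics/w7.json')); print('blue',atz(p,(457,246),62,True))
th=-.048
for P in ([483.1,148.2],[478.8,62.4],[474.5,-23.4]):
    print(grasp([P[0]-4,P[1]+.2,130],3.092),grasp([P[0]-4,P[1]+.2,77.5],3.092))
E
```

```text
t 24.9 meas [396.5 277.4 245.3] cmd [396.3 277.2 244.6] rotdiff [-0.001 -0.001  0.   ] F [-1.5 -1.4  8.3] w 37.6 yaw 3.092 q [-0.72  0.4   0.05  2.08 -0.03  0.66  0.88]
blue [405.27606903 377.31912187  62.        ]
([-8.91, -12.45, -6.54], [-0.0, 0.0, -0.0]) ([-8.91, -12.45, -1.29], [-0.0, 0.0, -0.0])
([-8.91, -21.04, -6.53], [-0.0, 0.0, -0.0]) ([-8.91, -21.04, -1.28], [-0.0, 0.0, -0.0])
([-8.91, -29.63, -6.53], [-0.0, 0.0, -0.0]) ([-8.91, -29.63, -1.28], [-0.0, 0.0, -0.0])
```

Call:
jog_arm(newtons=20, plan=[{"jaw":0.2,"travel":[0,0,-3],"rotation":[0,0,0]},{"jaw":0.2,"travel":[0,0,-7],"rotation":[0,0,0]},{"jaw":0.2,"travel":[-2,-5,-9],"rotation":[0,0,0]},{"jaw":0.2,"travel":[-4,-10,-9],"rotation":[0,0,0]},{"jaw":0.2,"travel":[-6,-15,-9],"rotation":[0,0,0]},{"jaw":0.2,"travel":[-8,-20,-9],"rotation":[0,0,0]},{"jaw":0.2,"travel":[-8.9,-25,-9],"rotation":[0,0,0]},{"jaw":0.2,"travel":[-8.9,-28.5,-9],"rotation":[0,0,0]},{"jaw":0.2,"travel":[-8.9,-29.6,-9],"rotation":[0,0,0]},{"jaw":0.2,"travel":[-8.9,-29.6,-9],"rotation":[0,0,0]},{"jaw":0.2,"travel":[-8.9,-29.6,-6.5],"rotation":[0,0,0]},{"jaw":0.2,"travel":[-8.9,-29.6,-6.5],"rotation":[0,0,0]}])

```text
time: 26.4
position: [470.1, -21.6, 308.7]
ee_rot: [-0.001, 0.024, 1.0, -0.0]
force: [1.3, 0.1, -1.5]
gripper_width: 37.6
```

```bash
python3 - <<'E'
from look import *
did([-8.9,-29.6,-6.5]); chk(r)
p=look('wrist','w8',['pocket1','tub1'],Z)
E
```

```text
t 26.4 meas [470.1 -21.6 308.7] cmd [470.4 -22.9 309.7] rotdiff [ 0.     0.003 -0.002] F [ 1.3  0.1 -1.5] w 37.6 yaw 3.092 q [-0.24  0.28  0.25  2.08 -0.09  0.8   1.59]
wrist pocket1 [(0.63, [427.4, 239.2], [479.1, 63.4, 12.0]), (0.55, [519.7, 240.1], [484.5, 149.2, 12.0])]
wrist tub1 [(0.7, [320.4, 255.4], [491.6, -22.3, 0.0])]
```

View pics/w8.png

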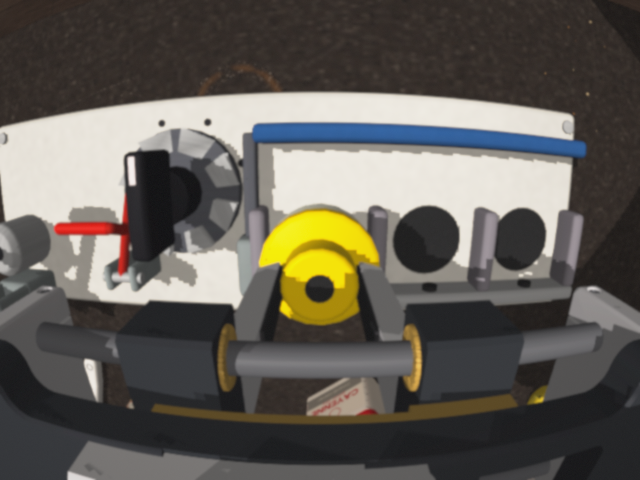

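Call:
jog_arm(newtons=20, plan=[{"jaw":0.2,"travel":[0,0,1.5],"rotation":[0,0,0]},{"jaw":0.2,"travel":[0,0,3],"rotation":[0,0,0]},{"jaw":0.2,"travel":[0,0,4.2],"rotation":[0,0,0]},{"jaw":0.2,"travel":[0,0,5.2],"rotation":[0,0,0]},{"jaw":0.2,"travel":[0,0,5.2],"rotation":[0,0,0]}])

```text
time: 27.18
position: [470.4, -22.9, 256.9]
ee_rot: [-0.001, 0.025, 1.0, -0.0]
force: [0.2, -0.4, -1.6]
gripper_width: 37.3
```

```bash
python3 - <<'E'
from look import *
did([0,0,5.2]); chk(r)
E
```

```text
t 27.18 meas [470.4 -22.9 256.9] cmd [470.4 -22.9 257.7] rotdiff [0.    0.001 0.   ] F [ 0.2 -0.4 -1.6] w 37.3 yaw 3.092 q [-0.22  0.37  0.23  2.11 -0.13  0.67  1.63]
```

```bash
python3 - <<'E'
from look import *
print(grasp([405.5,377.2,150],3.092))
E
```

```text
([8.48, 39.63, -7.24], [-0.0, 0.0, -0.0])
```

Call:
jog_arm(newtons=20, plan=[{"jaw":0.2,"travel":[0,0,0.06],"rotation":[0,0,0]},{"jaw":0.66,"travel":[0,0,0.06],"rotation":[0,0,0]},{"jaw":0.66,"travel":[0,0,0.06],"rotation":[0,0,0]},{"jaw":0.66,"travel":[0,0,0.06],"rotation":[0,0,0]},{"jaw":0.66,"travel":[0,0,-4],"rotation":[0,0,0]},{"jaw":0.66,"travel":[0,0,-8],"rotation":[0,0,0]},{"jaw":0.66,"travel":[8.5,39.6,-12],"rotation":[0,0,0]},{"jaw":0.66,"travel":[8.5,39.6,-12],"rotation":[0,0,0]},{"jaw":0.66,"travel":[8.5,39.6,-12],"rotation":[0,0,0]},{"jaw":0.66,"travel":[8.5,39.6,-12],"rotation":[0,0,0]},{"jaw":0.66,"travel":[8.5,39.6,-12],"rotation":[0,0,0]},{"jaw":0.66,"travel":[8.5,39.6,-10],"rotation":[0,0,0]},{"jaw":0.66,"travel":[8.5,39.6,-7.2],"rotation":[0,0,0]},{"jaw":0.66,"travel":[8.5,39.6,-7.2],"rotation":[0,0,0]},{"jaw":0.66,"travel":[8.5,39.6,-7.2],"rotation":[0,0,0]}])

```text
time: 29.05
position: [405.6, 376.3, 329.9]
ee_rot: [0.0, 0.025, 1.0, -0.0]
force: [0.4, 0.2, 1.0]
gripper_width: 62.1
```

```bash
python3 - <<'E'
from look import *
did([8.5,39.6,-7.2]); chk(r)
p=look('wrist','w9',['tub1'],Z)
print(proj(p,[405.5,377.2,62],True))
look('scene','s9')
E
```

```text
t 29.05 meas [405.6 376.3 329.9] cmd [405.3 376.9 329.6] rotdiff [ 0.    -0.     0.001] F [0.4 0.2 1. ] w 62.1 yaw 3.092 q [-0.82  0.38  0.02  1.87 -0.01  0.9   0.72]
wrist tub1 [(0.91, [293.2, 261.9], [439.5, 350.9, 0.0]), (0.9, [324.5, 325.0], [503.5, 375.6, 0.0])]
[321.5021214  242.00150493]
```

View pics/w9.png

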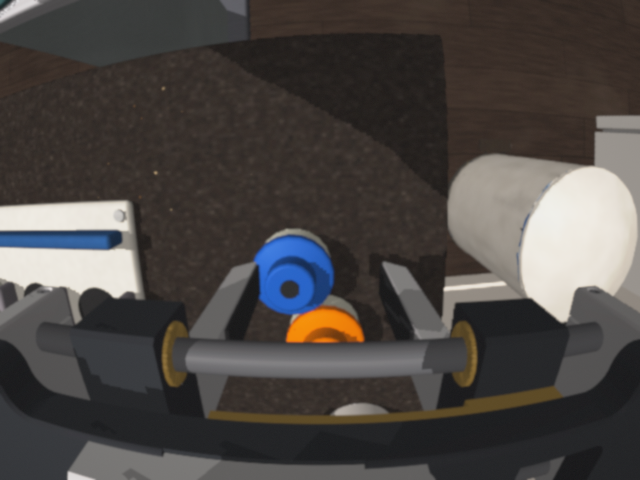

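View pics/s9.png

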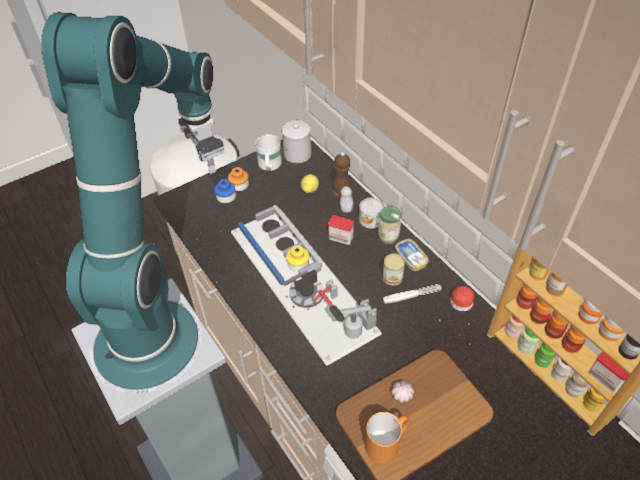

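```bash
python3 - <<'E'
from look import *
p=json.load(open('pics/w9.json')); a=atz(p,(290,289),62,True); print(a)
b=atz(p,(338,347),62,True);print(b)
print(grasp([a[0],a[1],150],3.092))
E
```

```text
[439.57778867 352.7435331   62.        ]
[490.38683988 385.82383479  62.        ]
([-3.55, -2.24, -0.04], [-0.0, 0.0, -0.0])
```

Call:
jog_arm(newtons=20, plan=[{"jaw":0.66,"travel":[-3.5,-2.4,0],"rotation":[0,0,0]},{"jaw":0.66,"travel":[-3.5,-2.4,4],"rotation":[0,0,0]},{"jaw":0.66,"travel":[-3.5,-2.4,7],"rotation":[0,0,0]},{"jaw":0.66,"travel":[-3.5,-2.4,8.5],"rotation":[0,0,0]},{"jaw":0.66,"travel":[-3.5,-2.4,8.5],"rotation":[0,0,0]},{"jaw":0.2,"travel":[-3.5,-2.4,8.5],"rotation":[0,0,0]},{"jaw":0.2,"travel":[-3.5,-2.4,8.5],"rotation":[0,0,0]},{"jaw":0.2,"travel":[-3.5,-2.4,8.5],"rotation":[0,0,0]},{"jaw":0.2,"travel":[-3.5,-2.4,8.5],"rotation":[0,0,0]}])

```text
time: 30.32
position: [439.2, 351.4, 245.4]
ee_rot: [0.0, 0.025, 1.0, 0.0]
force: [-1.2, 0.1, 7.5]
gripper_width: 37.7
```

```bash
python3 - <<'E'
from look import *
did([-3.5,-2.4,8.5]); chk(r)
P=[478.9,63]; print(grasp([P[0]-4,P[1],150],3.092),grasp([P[0]-4,P[1],76.8],3.092))
E
```

```text
t 30.32 meas [439.2 351.4 245.4] cmd [439.  351.2 244.6] rotdiff [-0.001 -0.001 -0.   ] F [-1.2  0.1  7.5] w 37.7 yaw 3.092 q [-0.75  0.51  0.03  1.89 -0.02  0.74  0.81]
([-5.02, -28.6, -8.53], [-0.0, 0.0, -0.0]) ([-5.02, -28.6, -1.21], [-0.0, 0.0, -0.0])
```

Call:
jog_arm(newtons=20, plan=[{"jaw":0.2,"travel":[0,0,-3],"rotation":[0,0,0]},{"jaw":0.2,"travel":[0,0,-7],"rotation":[0,0,0]},{"jaw":0.2,"travel":[-1,-5,-9],"rotation":[0,0,0]},{"jaw":0.2,"travel":[-2,-10,-9],"rotation":[0,0,0]},{"jaw":0.2,"travel":[-3,-15,-9],"rotation":[0,0,0]},{"jaw":0.2,"travel":[-4,-20,-9],"rotation":[0,0,0]},{"jaw":0.2,"travel":[-5,-24.5,-9],"rotation":[0,0,0]},{"jaw":0.2,"travel":[-5,-27.5,-9],"rotation":[0,0,0]},{"jaw":0.2,"travel":[-5,-28.6,-9],"rotation":[0,0,0]},{"jaw":0.2,"travel":[-5,-28.6,-8],"rotation":[0,0,0]},{"jaw":0.2,"travel":[-5,-28.6,-6.5],"rotation":[0,0,0]},{"jaw":0.2,"travel":[-5,-28.6,-5],"rotation":[0,0,0]},{"jaw":0.2,"travel":[-5,-28.6,-3.5],"rotation":[0,0,0]},{"jaw":0.2,"travel":[-5,-28.6,-2.2],"rotation":[0,0,0]},{"jaw":0.2,"travel":[-5,-28.6,-1.25],"rotation":[0,0,0]},{"jaw":0.2,"travel":[-5,-28.6,-1.25],"rotation":[0,0,0]}])

```text
time: 32.33
position: [474.7, 63.0, 256.6]
ee_rot: [-0.0, 0.025, 1.0, -0.0]
force: [-0.3, 0.1, -1.5]
gripper_width: 37.9
```

```bash
python3 - <<'E'
from look import *
did([-5,-28.6,-1.25]); chk(r)
print(grasp([499,375,150],3.092))
E
```

```text
t 32.33 meas [474.7  63.  256.6] cmd [474.7  63.  257.2] rotdiff [0.    0.001 0.   ] F [-0.3  0.1 -1.5] w 37.9 yaw 3.092 q [-0.32  0.38  0.15  2.09 -0.08  0.68  1.4 ]
([-0.87, 31.28, -7.29], [-0.0, 0.0, -0.0])
```

Call:
jog_arm(newtons=20, plan=[{"jaw":0.2,"travel":[0,0,0.06],"rotation":[0,0,0]},{"jaw":0.66,"travel":[0,0,0.06],"rotation":[0,0,0]},{"jaw":0.66,"travel":[0,0,0.06],"rotation":[0,0,0]},{"jaw":0.66,"travel":[0,0,0.06],"rotation":[0,0,0]},{"jaw":0.66,"travel":[0,0,-4],"rotation":[0,0,0]},{"jaw":0.66,"travel":[0,0,-8],"rotation":[0,0,0]},{"jaw":0.66,"travel":[-0.8,31.3,-11],"rotation":[0,0,0]},{"jaw":0.66,"travel":[-0.8,31.3,-11],"rotation":[0,0,0]},{"jaw":0.66,"travel":[-0.8,31.3,-11],"rotation":[0,0,0]},{"jaw":0.66,"travel":[-0.8,31.3,-11],"rotation":[0,0,0]},{"jaw":0.66,"travel":[-0.8,31.3,-9],"rotation":[0,0,0]},{"jaw":0.66,"travel":[-0.8,31.3,-7.3],"rotation":[0,0,0]},{"jaw":0.66,"travel":[-0.8,31.3,-7.3],"rotation":[0,0,0]}])

```text
time: 33.95
position: [498.0, 374.7, 328.6]
ee_rot: [-0.001, 0.025, 1.0, -0.001]
force: [0.7, -1.3, -0.5]
gripper_width: 61.8
```

```bash
python3 - <<'E'
from look import *
did([-.8,31.3,-7.3]); chk(r)
p=look('wrist','w10',['tub1'],Z)
print(proj(p,[499,375,62],True))
E
```

```text
t 33.95 meas [498.  374.7 328.6] cmd [498.3 375.2 330.1] rotdiff [ 0.002  0.002 -0.   ] F [ 0.7 -1.3 -0.5] w 61.8 yaw 3.092 q [-0.72  0.49  0.04  1.69 -0.02  0.97  0.84]
wrist tub1 [(0.94, [321.7, 229.2], [502.6, 375.3, 0.0])]
[321.41956571 244.79829496]
```

View pics/w10.png

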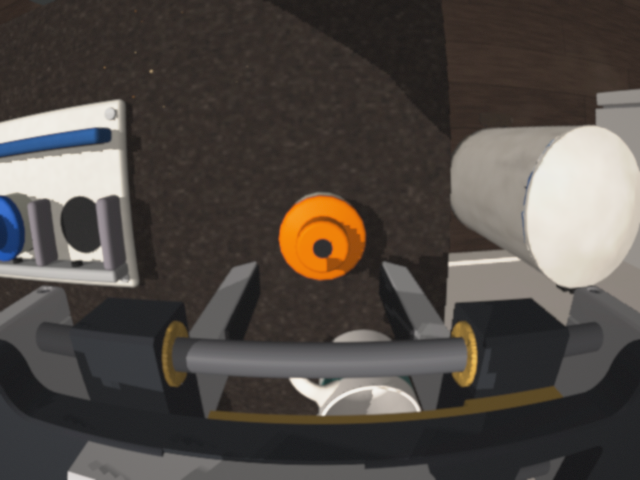

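Call:
jog_arm(newtons=20, plan=[{"jaw":0.66,"travel":[-0.3,0,4],"rotation":[0,0,0]},{"jaw":0.66,"travel":[-0.3,0,7],"rotation":[0,0,0]},{"jaw":0.66,"travel":[-0.3,0,8.55],"rotation":[0,0,0]},{"jaw":0.66,"travel":[-0.3,0,8.55],"rotation":[0,0,0]},{"jaw":0.2,"travel":[-0.3,0,8.55],"rotation":[0,0,0]},{"jaw":0.2,"travel":[-0.3,0,8.55],"rotation":[0,0,0]},{"jaw":0.2,"travel":[-0.3,0,8.55],"rotation":[0,0,0]},{"jaw":0.2,"travel":[-0.3,0,8.55],"rotation":[0,0,0]}])

```text
time: 35.05
position: [501.5, 375.2, 245.4]
ee_rot: [0.0, 0.025, 1.0, 0.0]
force: [-0.7, -1.4, 7.0]
gripper_width: 37.4
```

```bash
python3 - <<'E'
from look import *
did([-.3,0,8.55]); chk(r)
P=[483.4,148.8]; print(grasp([P[0]-4,P[1],150],3.092),grasp([P[0]-4,P[1],76.8],3.092))
E
```

```text
t 35.05 meas [501.5 375.2 245.4] cmd [501.3 375.1 244.6] rotdiff [-0.001 -0.001  0.   ] F [-0.7 -1.4  7. ] w 37.4 yaw 3.092 q [-0.72  0.6   0.03  1.73 -0.03  0.81  0.85]
([1.06, -22.71, -8.54], [-0.0, 0.0, -0.0]) ([1.06, -22.71, -1.22], [-0.0, 0.0, -0.0])
```

Call:
jog_arm(newtons=20, plan=[{"jaw":0.2,"travel":[0,0,-3],"rotation":[0,0,0]},{"jaw":0.2,"travel":[0,0,-7],"rotation":[0,0,0]},{"jaw":0.2,"travel":[0.3,-5,-9],"rotation":[0,0,0]},{"jaw":0.2,"travel":[0.5,-10,-9],"rotation":[0,0,0]},{"jaw":0.2,"travel":[0.8,-15,-9],"rotation":[0,0,0]},{"jaw":0.2,"travel":[1.06,-19,-9],"rotation":[0,0,0]},{"jaw":0.2,"travel":[1.06,-21.8,-9],"rotation":[0,0,0]},{"jaw":0.2,"travel":[1.06,-22.7,-9],"rotation":[0,0,0]},{"jaw":0.2,"travel":[1.06,-22.7,-8],"rotation":[0,0,0]},{"jaw":0.2,"travel":[1.06,-22.7,-6.5],"rotation":[0,0,0]},{"jaw":0.2,"travel":[1.06,-22.7,-5],"rotation":[0,0,0]},{"jaw":0.2,"travel":[1.06,-22.7,-3.5],"rotation":[0,0,0]},{"jaw":0.2,"travel":[1.06,-22.7,-2.2],"rotation":[0,0,0]},{"jaw":0.2,"travel":[1.06,-22.7,-1.25],"rotation":[0,0,0]},{"jaw":0.2,"travel":[1.06,-22.7,-1.25],"rotation":[0,0,0]}])

```text
time: 36.92
position: [479.4, 148.9, 256.6]
ee_rot: [-0.0, 0.025, 1.0, -0.0]
force: [-0.2, -0.1, -1.5]
gripper_width: 37.6
```

```bash
python3 - <<'E'
from look import *
did([1.06,-22.7,-1.25]); chk(r)
print(grasp([428.7,-125.5,200],3.092))
E
```

```text
t 36.92 meas [479.4 148.9 256.6] cmd [479.4 148.9 257.1] rotdiff [0. 0. 0.] F [-0.2 -0.1 -1.5] w 37.6 yaw 3.092 q [-0.44  0.41  0.09  2.04 -0.05  0.7   1.21]
([3.7, -27.66, -12.28], [-0.0, 0.0, -0.0])
```

Call:
jog_arm(newtons=20, plan=[{"jaw":0.2,"travel":[0,0,0.06],"rotation":[0,0,0]},{"jaw":0.66,"travel":[0,0,0.06],"rotation":[0,0,0]},{"jaw":0.66,"travel":[0,0,0.06],"rotation":[0,0,0]},{"jaw":0.66,"travel":[0,0,0.06],"rotation":[0,0,0]},{"jaw":0.66,"travel":[0,0,-4],"rotation":[0,0,0]},{"jaw":0.66,"travel":[0,0,-8],"rotation":[0,0,0]},{"jaw":0.36,"travel":[3.7,-27.7,-12.3],"rotation":[0,0,0]},{"jaw":0.36,"travel":[3.7,-27.7,-12.3],"rotation":[0,0,0]},{"jaw":0.36,"travel":[3.7,-27.7,-12.3],"rotation":[0,0,0]},{"jaw":0.36,"travel":[3.7,-27.7,-12.3],"rotation":[0,0,0]},{"jaw":0.36,"travel":[3.7,-27.7,-12.3],"rotation":[0,0,0]},{"jaw":0.36,"travel":[3.7,-27.7,-12.3],"rotation":[0,0,0]},{"jaw":0.36,"travel":[3.7,-27.7,-12.3],"rotation":[0,0,0]}])

```text
time: 38.55
position: [428.8, -125.2, 380.1]
ee_rot: [-0.0, 0.025, 1.0, 0.0]
force: [-0.3, -0.4, -0.2]
gripper_width: 33.8
```

```bash
python3 - <<'E'
from look import *
did([3.7,-27.7,-12.3]); chk(r)
p=look('wrist','w11',['tub1','knob_grip','pawl_handle'],dict(Z,tub1=12))
E
```

```text
t 38.55 meas [ 428.8 -125.2  380.1] cmd [ 428.7 -125.9  380.2] rotdiff [-0.     0.    -0.001] F [-0.3 -0.4 -0.2] w 33.8 yaw 3.092 q [-0.07  0.12  0.3   2.07 -0.05  0.95  1.78]
wrist tub1 [(0.8, [559.9, 249.4], [480.2, 147.6, 12.0]), (0.8, [496.9, 249.5], [474.5, 60.8, 12.0]), (0.59, [424.7, 251.4], [471.4, -21.5, 12.0])]
wrist knob_grip [(0.84, [318.6, 229.6], [428.4, -126.2, 76.0])]
wrist pawl_handle [(0.68, [233.8, 250.1], [446.9, -200.4, 59.0])]
```

View pics/w11.png

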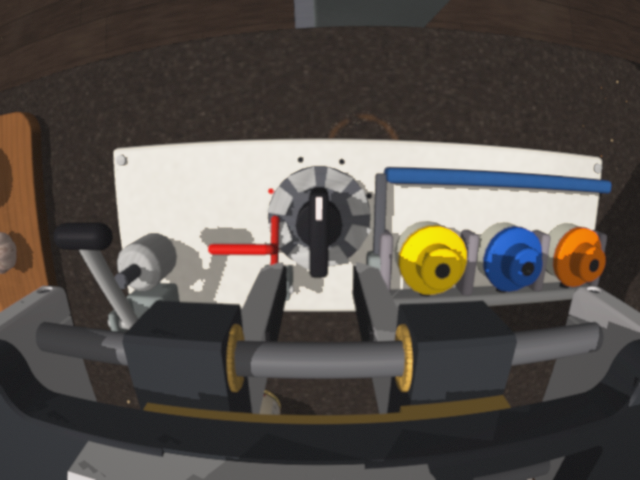

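Call:
jog_arm(newtons=25, plan=[{"jaw":0.36,"travel":[0,0.03,5],"rotation":[0,0,0]},{"jaw":0.36,"travel":[0,0.03,9],"rotation":[0,0,0]},{"jaw":0.36,"travel":[0,0.03,11.5],"rotation":[0,0,0]},{"jaw":0.36,"travel":[0,0.03,12.4],"rotation":[0,0,0]},{"jaw":0.36,"travel":[0,0.03,12.4],"rotation":[0,0,0]},{"jaw":0,"travel":[0,0.03,12.4],"rotation":[0,0,0]},{"jaw":0,"travel":[0,0.03,12.4],"rotation":[0,0,0]},{"jaw":0,"travel":[0,0.03,12.4],"rotation":[0,0,0]},{"jaw":0,"travel":[0,0.03,12.4],"rotation":[0,0,0.14]},{"jaw":0,"travel":[0,0.03,12.4],"rotation":[0,0,0.28]},{"jaw":0,"travel":[0,0.03,12.4],"rotation":[0,0,0.42]},{"jaw":0,"travel":[0,0.03,12.4],"rotation":[0,0,0.56]},{"jaw":0,"travel":[0,0.03,12.4],"rotation":[0,0,0.68]},{"jaw":0,"travel":[0,0.03,12.4],"rotation":[0,0,0.8]},{"jaw":0,"travel":[0,0.03,12.4],"rotation":[0,0,0.88]},{"jaw":0,"travel":[0,0.03,12.4],"rotation":[0,0,0.88]}])

```text
time: 40.75
position: [428.9, -125.8, 256.5]
ee_rot: [0.0, 0.449, 0.894, -0.0]
force: [-1.0, -0.8, 6.6]
gripper_width: 14.9
```

```bash
python3 - <<'E'
from look import *
did([0,.03,12.4],[0,0,.88]); chk(r); print(r.get_obs()['moment'])
E
```

```text
t 40.75 meas [ 428.9 -125.8  256.5] cmd [ 428.7 -125.6  256.2] rotdiff [-0.    -0.001  0.001] F [-1.  -0.8  6.6] w 14.9 yaw 2.212 q [-0.2   0.36  0.48  2.18 -0.27  0.66  1.11]
[-0.51461297  0.39777501 -0.0722235 ]
```

Call:
jog_arm(newtons=25, plan=[{"jaw":0.36,"travel":[0,0,0],"rotation":[0,0,0]},{"jaw":0.36,"travel":[0,0,0],"rotation":[0,0,0]},{"jaw":0.36,"travel":[0,0,-4],"rotation":[0,0,0]},{"jaw":0.36,"travel":[0,0,-9],"rotation":[0,0,0]},{"jaw":0.36,"travel":[0,0,-9],"rotation":[0,0,0]},{"jaw":0.36,"travel":[0,0,-9],"rotation":[0,0,0]}])

```text
time: 41.5
position: [428.5, -125.4, 345.9]
ee_rot: [-0.0, 0.448, 0.894, 0.0]
force: [0.2, 0.6, -0.8]
gripper_width: 33.9
```

```bash
python3 - <<'E'
from look import *
did([0,0,-9]); chk(r)
p=look('wrist','w12',['knob_grip','pawl_handle'],dict(Z,tub1=12))
E
```

```text
t 41.5 meas [ 428.5 -125.4  345.9] cmd [ 428.7 -125.6  346.2] rotdiff [-0.  0. -0.] F [ 0.2  0.6 -0.8] w 33.9 yaw 2.212 q [-0.28  0.19  0.55  2.11 -0.13  0.87  0.99]
wrist knob_grip [(0.76, [317.9, 240.9], [427.8, -125.5, 76.0])]
wrist pawl_handle [(0.66, [282.6, 320.0], [447.2, -199.3, 59.0])]
```

View pics/w12.png

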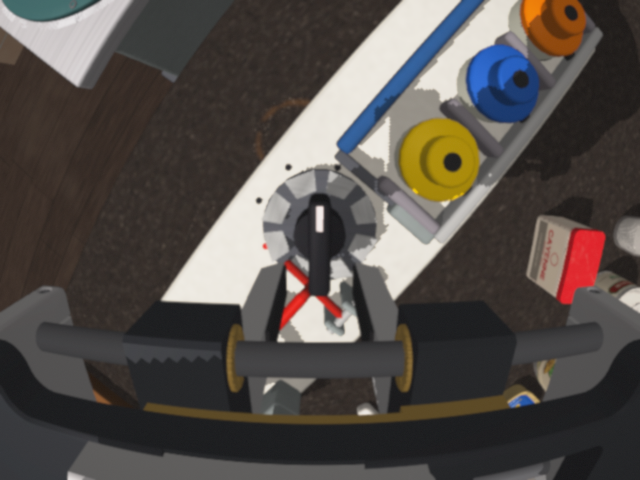

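Call:
jog_arm(newtons=25, plan=[{"jaw":0.36,"travel":[0,0,5],"rotation":[0,0,0]},{"jaw":0.36,"travel":[0,0,8],"rotation":[0,0,0]},{"jaw":0.36,"travel":[0,0,9],"rotation":[0,0,0]},{"jaw":0.36,"travel":[0,0,9],"rotation":[0,0,0]},{"jaw":0,"travel":[0,0,9],"rotation":[0,0,0]},{"jaw":0,"travel":[0,0,9],"rotation":[0,0,0]},{"jaw":0,"travel":[0,0,9],"rotation":[0,0,0]},{"jaw":0,"travel":[0,0,9],"rotation":[0,0,0.14]},{"jaw":0,"travel":[0,0,9],"rotation":[0,0,0.28]},{"jaw":0,"travel":[0,0,9],"rotation":[0,0,0.42]},{"jaw":0,"travel":[0,0,9],"rotation":[0,0,0.56]},{"jaw":0,"travel":[0,0,9],"rotation":[0,0,0.68]},{"jaw":0,"travel":[0,0,9],"rotation":[0,0,0.785]},{"jaw":0,"travel":[0,0,9],"rotation":[0,0,0.785]},{"jaw":0,"travel":[0,0,9],"rotation":[0,0,0.785]}])

```text
time: 43.52
position: [428.8, -125.7, 256.4]
ee_rot: [0.0, 0.756, 0.654, 0.0]
force: [-0.8, -0.3, 7.1]
gripper_width: 15.0
```

```bash
python3 - <<'E'
from look import *
did([0,0,9],[0,0,.785]); chk(r); print(r.get_obs()['moment'])
E
```

```text
t 43.52 meas [ 428.8 -125.7  256.4] cmd [ 428.7 -125.6  256.2] rotdiff [-0. -0.  0.] F [-0.8 -0.3  7.1] w 15.0 yaw 1.427 q [-0.37  0.4   0.69  2.18 -0.4   0.68  0.45]
[-0.2291769   0.56250655 -0.06802448]
```

Call:
jog_arm(newtons=25, plan=[{"jaw":0.36,"travel":[0,0,0],"rotation":[0,0,0]},{"jaw":0.36,"travel":[0,0,0],"rotation":[0,0,0]},{"jaw":0.36,"travel":[0,0,-4],"rotation":[0,0,0]},{"jaw":0.36,"travel":[0,0,-9],"rotation":[0,0,0]},{"jaw":0.36,"travel":[0,0,-9],"rotation":[0,0,0]},{"jaw":0.36,"travel":[0,0,-9],"rotation":[0,0,0]}])

```text
time: 44.28
position: [428.5, -125.3, 345.9]
ee_rot: [-0.0, 0.756, 0.655, 0.0]
force: [-0.5, 0.5, 0.7]
gripper_width: 33.7
```

```bash
python3 - <<'E'
from look import *
did([0,0,-9]); chk(r)
p=look('wrist','w13',['knob_grip','pawl_handle'],dict(Z,tub1=12))
E
```

```text
t 44.27 meas [ 428.5 -125.3  345.9] cmd [ 428.7 -125.6  346.2] rotdiff [ 0.     0.    -0.001] F [-0.5  0.5  0.7] w 33.7 yaw 1.427 q [-0.51  0.23  0.82  2.12 -0.21  0.88  0.29]
wrist knob_grip [(0.61, [320.4, 243.9], [430.0, -126.9, 76.0])]
wrist pawl_handle [(0.9, [352.6, 322.7], [445.6, -200.9, 59.0])]
```

View pics/w13.png

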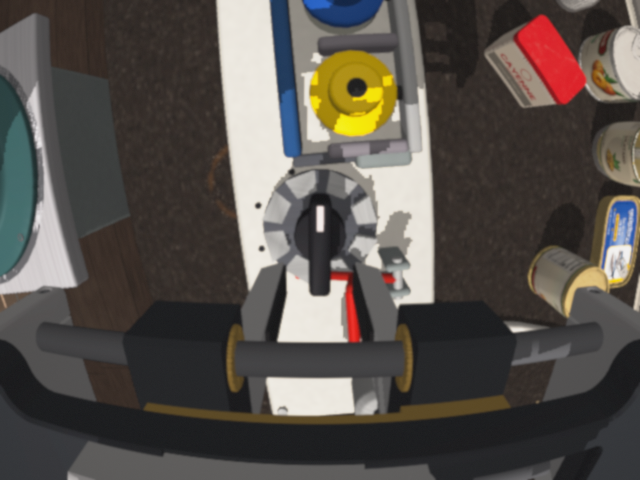

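Call:
jog_arm(newtons=25, plan=[{"jaw":0.36,"travel":[0,0,5],"rotation":[0,0,0]},{"jaw":0.36,"travel":[0,0,8],"rotation":[0,0,0]},{"jaw":0.36,"travel":[0,0,9],"rotation":[0,0,0]},{"jaw":0.36,"travel":[0,0,9],"rotation":[0,0,0]},{"jaw":0,"travel":[0,0,9],"rotation":[0,0,0]},{"jaw":0,"travel":[0,0,9],"rotation":[0,0,0]},{"jaw":0,"travel":[0,0,9],"rotation":[0,0,0]},{"jaw":0,"travel":[0,0,9],"rotation":[0,0,0.14]},{"jaw":0,"travel":[0,0,9],"rotation":[0,0,0.28]},{"jaw":0,"travel":[0,0,9],"rotation":[0,0,0.4]},{"jaw":0,"travel":[0,0,9],"rotation":[0,0,0.5]},{"jaw":0,"travel":[0,0,9],"rotation":[0,0,0.6]},{"jaw":0,"travel":[0,0,9],"rotation":[0,0,0.7]},{"jaw":0,"travel":[0,0,9],"rotation":[0,0,0.785]},{"jaw":0,"travel":[0,0,9],"rotation":[0,0,0.785]},{"jaw":0,"travel":[0,0,9],"rotation":[0,0,0.785]}])

```text
time: 46.42
position: [428.8, -125.7, 256.4]
ee_rot: [0.0, 0.949, 0.315, 0.0]
force: [-2.1, 0.0, 7.4]
gripper_width: 15.0
```

```bash
python3 - <<'E'
from look import *
did([0,0,9],[0,0,.785]); chk(r); print(r.get_obs()['moment'])
E
```

```text
t 46.42 meas [ 428.8 -125.7  256.4] cmd [ 428.7 -125.6  256.2] rotdiff [-0.  0.  0.] F [-2.1  0.   7.4] w 15.0 yaw 0.642 q [-0.53  0.48  0.9   2.19 -0.57  0.73 -0.17]
[-0.09586968  0.50327904 -0.11896713]
```

```bash
python3 - <<'E'
from look import *
print(rel([420,-250,430],1.524))
E
```

```text
([-8.14, 9.45, -17.38], [0.0, 0.0, -0.882])
```

Call:
jog_arm(newtons=25, plan=[{"jaw":0.36,"travel":[0,0,0],"rotation":[0,0,0]},{"jaw":0.36,"travel":[0,0,0],"rotation":[0,0,0]},{"jaw":0.36,"travel":[0,0,-4],"rotation":[0,0,0]},{"jaw":0.36,"travel":[0,0,-9],"rotation":[0,0,0]},{"jaw":0.36,"travel":[0,0,-9],"rotation":[0,0,0]},{"jaw":0.36,"travel":[0,0,-9],"rotation":[0,0,0]}])

```text
time: 47.18
position: [428.6, -125.2, 345.8]
ee_rot: [-0.0, 0.949, 0.316, 0.0]
force: [0.2, -0.8, 0.3]
gripper_width: 34.1
```

```bash
python3 - <<'E'
from look import *
did([0,0,-9]); chk(r)
p=look('wrist','w14',['knob_grip','pawl_handle'],dict(Z,tub1=12))
print(rel([420,-250,430],1.524))
E
```

```text
t 47.17 meas [ 428.6 -125.2  345.8] cmd [ 428.7 -125.6  346.2] rotdiff [ 0.001  0.    -0.001] F [ 0.2 -0.8  0.3] w 34.1 yaw 0.642 q [-0.73  0.31  1.1   2.12 -0.36  0.9  -0.35]
wrist knob_grip [(0.66, [316.0, 243.5], [427.5, -124.3, 76.0])]
wrist pawl_handle [(0.8, [405.8, 273.8], [445.7, -197.8, 59.0])]
([-8.14, 9.45, -8.38], [0.0, 0.0, -0.882])
```

View pics/w14.png

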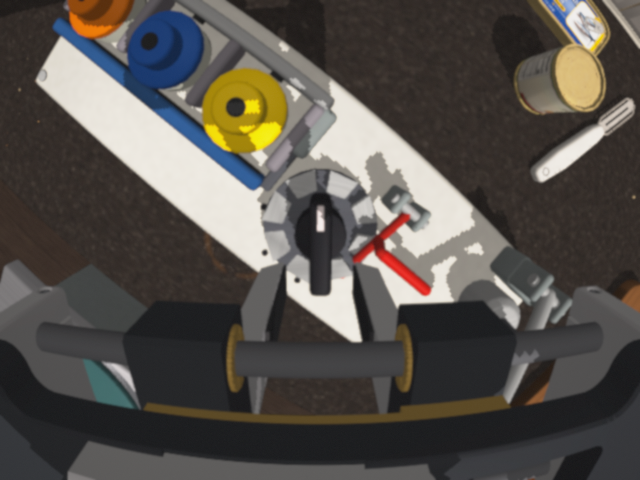

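Call:
jog_arm(newtons=25, plan=[{"jaw":0.2,"travel":[0,0,-6],"rotation":[0,0,-0.17]},{"jaw":0.2,"travel":[-8.1,9.5,-8.4],"rotation":[0,0,-0.882]},{"jaw":0,"travel":[-8.1,9.5,-8.4],"rotation":[0,0,-0.882]},{"jaw":0,"travel":[-8.1,9.5,-8.4],"rotation":[0,0,-0.882]},{"jaw":0,"travel":[-8.1,9.5,-8.4],"rotation":[0,0,-0.882]},{"jaw":0,"travel":[-8.1,9.5,-8.4],"rotation":[0,0,-0.882]},{"jaw":0,"travel":[-8.1,9.5,-8.4],"rotation":[0,0,-0.882]},{"jaw":0,"travel":[-8.1,9.5,-8.4],"rotation":[0,0,-0.882]},{"jaw":0,"travel":[-8.1,9.5,-8.4],"rotation":[0,0,-0.882]}])

```text
time: 48.45
position: [420.7, -250.1, 430.0]
ee_rot: [-0.0, 0.724, 0.69, -0.0]
force: [-0.3, 0.3, -0.3]
gripper_width: 0.3
```

```bash
python3 - <<'E'
from look import *
did([-8.1,9.5,-8.4],[0,0,-.882]); chk(r)
p=look('wrist','w15',['pump_pad','knob_grip','pawl_handle'],Z)
E
```

```text
t 48.45 meas [ 420.7 -250.1  430. ] cmd [ 420.7 -250.2  430.2] rotdiff [ 0.    -0.     0.001] F [-0.3  0.3 -0.3] w 0.3 yaw 1.524 q [-0.4   0.23  1.01  1.94 -0.22  1.09  0.65]
wrist pump_pad []
wrist knob_grip [(0.74, [318.7, 83.3], [426.8, -128.1, 76.0])]
wrist pawl_handle [(0.68, [342.5, 160.1], [445.8, -199.4, 59.0])]
```

View pics/w15.png

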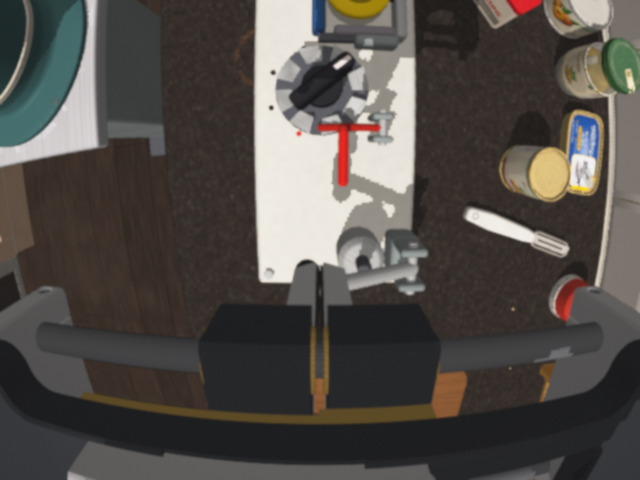

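```bash
python3 - <<'E'
from look import *
p=json.load(open('pics/w11.json'))
for uv in [(83,236),(57,236),(109,236)]: print('w11',atz(p,uv,143,True).round(1))
p=json.load(open('pics/w4.json'))
for uv in [(95,291)]: print('w4',atz(p,uv,143,True).round(1))
p=json.load(open('pics/w15.json'))
print('w15 pad left end?',atz(p,(306,264),143,True).round(1),'pivot',atz(p,(410,275),85,True).round(1), atz(p,(410,250),85,True).round(1))
for n in('scene','side'):
    q=look(n,'t_'+n); print([(round(d['score'],2),np.round(d['position'],1),atz(q,d['position'],148).round(0)) for d in r.tip_of(n,'pump_pad')[:3]])
    cv2.imwrite(f'pics/t_{n}c.png',cv2.resize(cv2.imread(f'pics/t_{n}.png')[230:350,260:400],None,fx=4,fy=4,interpolation=cv2.INTER_CUBIC))
E
```

```text
w11 [ 408.5 -290.7  143. ]
w11 [ 407.3 -316.3  143. ]
w11 [ 409.5 -267.6  143. ]
w4 [ 408.8 -286.8  143. ]
w15 pad left end? [ 410.3 -271.9  143. ] pivot [ 505.2 -307.9   85. ] [ 504.6 -283.    85. ]
[(0.82, array([337.5, 310.6]), array([ 409., -295.,  148.]))]
[(0.74, array([302.7, 245. ]), array([ 471., -173.,  148.])), (0.73, array([298.1, 275.9]), array([ 444., -287.,  148.])), (0.6, array([286.1, 279.9]), array([ 411., -296.,  148.]))]
```

View pics/t_scenec.png

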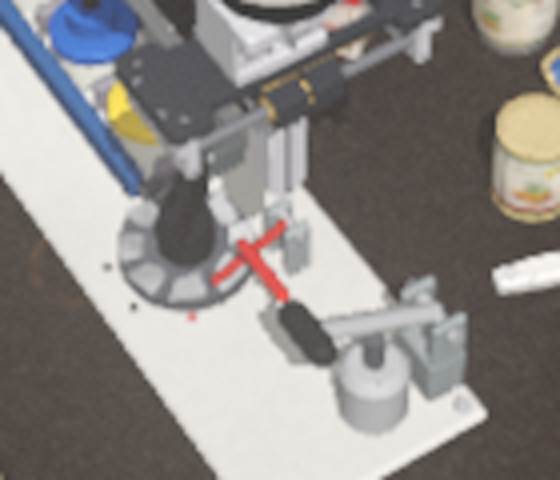

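```bash
python3 - <<'E'
from look import *
for t in [(407,-292.5,165),(407,-292.5,149),(394,-292,86)]: print(rel(np.array(t)+[0,0,199]))
E
```

```text
([-4.29, -1.17, 6.62], [0.0, 0.0, 0.0])
([-4.29, -1.17, 8.22], [0.0, 0.0, 0.0])
([-4.3, -2.47, 14.52], [0.0, 0.0, 0.0])
```

Call:
jog_arm(newtons=25, plan=[{"jaw":0,"travel":[-4.3,-1.2,3],"rotation":[0,0,0]},{"jaw":0,"travel":[-4.3,-1.2,6],"rotation":[0,0,0]},{"jaw":0,"travel":[-4.3,-1.2,7.5],"rotation":[0,0,0]},{"jaw":0,"travel":[-4.3,-1.2,8.3],"rotation":[0,0,0]},{"jaw":0,"travel":[-4.3,-1.6,9.2],"rotation":[0,0,0]},{"jaw":0,"travel":[-4.3,-2.0,10.3],"rotation":[0,0,0]},{"jaw":0,"travel":[-4.3,-2.2,11.4],"rotation":[0,0,0]},{"jaw":0,"travel":[-4.3,-2.4,12.5],"rotation":[0,0,0]},{"jaw":0,"travel":[-4.3,-2.5,13.6],"rotation":[0,0,0]},{"jaw":0,"travel":[-4.3,-2.5,14.5],"rotation":[0,0,0]},{"jaw":0,"travel":[-4.3,-2.5,14.5],"rotation":[0,0,0]},{"jaw":0,"travel":[-4.3,-2.5,14.5],"rotation":[0,0,0]}])

```text
time: 50.35
position: [393.5, -292.0, 285.8]
ee_rot: [0.0, 0.723, 0.69, 0.0]
force: [-4.8, 0.4, 6.8]
gripper_width: 0.4
```

```bash
python3 - <<'E'
from look import *
did([-4.3,-2.5,14.5]); chk(r)
q=look('scene','t1')
cv2.imwrite('pics/t1c.png',cv2.resize(cv2.imread('pics/t1.png')[230:350,260:400],None,fx=4,fy=4,interpolation=cv2.INTER_CUBIC))
E
```

```text
t 50.35 meas [ 393.5 -292.   285.8] cmd [ 393.7 -292.   285.2] rotdiff [-0.  0. -0.] F [-4.8  0.4  6.8] w 0.4 yaw 1.524 q [-0.12  0.47  0.85  2.07 -0.49  0.82  0.98]
```

View pics/t1c.png

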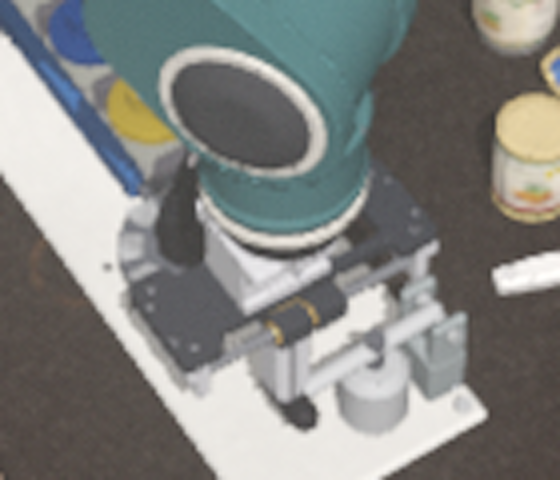

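Call:
jog_arm(newtons=25, plan=[{"jaw":0,"travel":[0,0,0.15],"rotation":[0,0,0]},{"jaw":0,"travel":[0,0,0.3],"rotation":[0,0,0]},{"jaw":0,"travel":[0,0,0.3],"rotation":[0,0,0]}])

```text
time: 50.78
position: [393.6, -292.1, 283.0]
ee_rot: [0.0, 0.723, 0.69, 0.0]
force: [-5.7, 2.5, 13.0]
gripper_width: 0.3
```

Call:
jog_arm(newtons=25, plan=[{"jaw":0,"travel":[0,0,-1.1],"rotation":[0,0,0]},{"jaw":0,"travel":[0,0.1,-2.3],"rotation":[0,0,0]},{"jaw":0,"travel":[0,0.3,-3.5],"rotation":[0,0,0]},{"jaw":0,"travel":[0,0.6,-4.8],"rotation":[0,0,0]},{"jaw":0,"travel":[0,1.1,-6.1],"rotation":[0,0,0]},{"jaw":0,"travel":[0,1.3,-7.5],"rotation":[0,0,0]},{"jaw":0,"travel":[0,1.3,-7.8],"rotation":[0,0,0]},{"jaw":0,"travel":[0,1.3,-7.8],"rotation":[0,0,0]},{"jaw":0,"travel":[0,1.3,-7.8],"rotation":[0,0,0]},{"jaw":0,"travel":[0,1.3,-6.2],"rotation":[0,0,0]},{"jaw":0,"travel":[0,0.9,-5.3],"rotation":[0,0,0]},{"jaw":0,"travel":[0,0.5,-4.2],"rotation":[0,0,0]},{"jaw":0,"travel":[0,0.3,-3.1],"rotation":[0,0,0]},{"jaw":0,"travel":[0,0.1,-2.0],"rotation":[0,0,0]},{"jaw":0,"travel":[0,0,-0.9],"rotation":[0,0,0]},{"jaw":0,"travel":[0,0,0.2],"rotation":[0,0,0]},{"jaw":0,"travel":[0,0,0.3],"rotation":[0,0,0]},{"jaw":0,"travel":[0,0,0.3],"rotation":[0,0,0]}])

```text
time: 53.02
position: [392.8, -292.7, 280.1]
ee_rot: [-0.001, 0.724, 0.69, 0.001]
force: [-17.3, 10.5, 57.1]
gripper_width: 0.3
```

Call:
jog_arm(newtons=25, plan=[{"jaw":0,"travel":[0,0,-1.2],"rotation":[0,0,0]},{"jaw":0,"travel":[0,0.1,-2.4],"rotation":[0,0,0]},{"jaw":0,"travel":[0,0.3,-3.6],"rotation":[0,0,0]},{"jaw":0,"travel":[0,0.6,-4.9],"rotation":[0,0,0]},{"jaw":0,"travel":[0,1.1,-6.3],"rotation":[0,0,0]},{"jaw":0,"travel":[0,1.3,-7.7],"rotation":[0,0,0]},{"jaw":0,"travel":[0,1.3,-8.2],"rotation":[0,0,0]},{"jaw":0,"travel":[0,1.3,-8.2],"rotation":[0,0,0]},{"jaw":0,"travel":[0,1.3,-8.2],"rotation":[0,0,0]}])

```text
time: 54.15
position: [406.5, -292.5, 360.8]
ee_rot: [-0.0, 0.724, 0.69, -0.0]
force: [-0.3, -0.1, -0.1]
gripper_width: 0.2
```

```bash
python3 - <<'E'
from look import *
did([0,0,.3]);did([0,0,.3]);did([0,1.3,-8.2]); chk(r)
q=look('scene','t2')
cv2.imwrite('pics/t2c.png',cv2.resize(cv2.imread('pics/t2.png')[230:350,260:400],None,fx=4,fy=4,interpolation=cv2.INTER_CUBIC))
E
```

```text
t 54.15 meas [ 406.5 -292.5  360.8] cmd [ 406.6 -292.6  361.2] rotdiff [0.001 0.    0.   ] F [-0.3 -0.1 -0.1] w 0.2 yaw 1.524 q [-0.22  0.37  0.95  1.99 -0.37  0.97  0.87]
```

View pics/t2c.png

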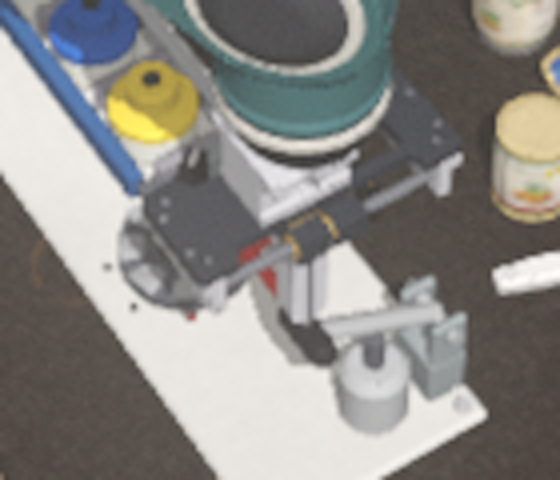

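Call:
jog_arm(newtons=25, plan=[{"jaw":0,"travel":[0,0,1.3],"rotation":[0,0,0]},{"jaw":0,"travel":[0,-0.4,2.4],"rotation":[0,0,0]},{"jaw":0,"travel":[0,-0.8,3.6],"rotation":[0,0,0]},{"jaw":0,"travel":[0,-1.0,4.8],"rotation":[0,0,0]},{"jaw":0,"travel":[0,-1.2,6],"rotation":[0,0,0]},{"jaw":0,"travel":[0,-1.3,7.1],"rotation":[0,0,0]},{"jaw":0,"travel":[0,-1.3,7.85],"rotation":[0,0,0]},{"jaw":0,"travel":[0,-1.3,7.85],"rotation":[0,0,0]},{"jaw":0,"travel":[0,-1.3,7.85],"rotation":[0,0,0]}])

```text
time: 55.32
position: [392.8, -292.3, 282.3]
ee_rot: [-0.001, 0.724, 0.69, -0.0]
force: [-6.8, 3.0, 20.3]
gripper_width: 0.5
```

Call:
jog_arm(newtons=25, plan=[{"jaw":0,"travel":[0,0,-1.2],"rotation":[0,0,0]},{"jaw":0,"travel":[0,0.1,-2.4],"rotation":[0,0,0]},{"jaw":0,"travel":[0,0.3,-3.6],"rotation":[0,0,0]},{"jaw":0,"travel":[0,0.6,-4.9],"rotation":[0,0,0]},{"jaw":0,"travel":[0,1.1,-6.3],"rotation":[0,0,0]},{"jaw":0,"travel":[0,1.3,-9],"rotation":[0,0,0]},{"jaw":0,"travel":[0,1.3,-13],"rotation":[0,0,0]},{"jaw":0,"travel":[0,1.3,-17],"rotation":[0,0,0]},{"jaw":0,"travel":[15,1.3,-20],"rotation":[0,0,0]},{"jaw":0,"travel":[15,1.3,-20],"rotation":[0,0,0]},{"jaw":0,"travel":[15,1.3,-20],"rotation":[0,0,0]},{"jaw":0,"travel":[15,1.3,-20],"rotation":[0,0,0]},{"jaw":0,"travel":[15,1.3,-20],"rotation":[0,0,0]}])

```text
time: 56.95
position: [413.6, -143.2, 482.8]
ee_rot: [-0.0, 0.724, 0.69, -0.0]
force: [0.2, -0.1, -1.1]
gripper_width: 0.6
```

```bash
python3 - <<'E'
from look import *
did([0,-1.3,7.85]);did([15,1.3,-20]); chk(r)
p=look('wrist','w16',['tub1','pawl_handle','pump_pad','knob_grip'],dict(Z,tub1=12))
q=look('scene','t3')
cv2.imwrite('pics/t3c.png',cv2.resize(cv2.imread('pics/t3.png')[180:350,220:400],None,fx=3.4,fy=3.4,interpolation=cv2.INTER_CUBIC))
E
```

```text
t 56.95 meas [ 413.6 -143.2  482.8] cmd [ 413.7 -142.7  482.7] rotdiff [0. 0. 0.] F [ 0.2 -0.1 -1.1] w 0.6 yaw 1.524 q [-0.74 -0.05  0.99  1.97  0.04  1.2   0.19]
wrist tub1 [(0.92, [360.6, 31.5], [474.4, 62.4, 12.0]), (0.56, [361.1, 102.2], [470.1, -27.6, 12.0])]
wrist pawl_handle [(0.58, [347.6, 252.3], [444.0, -199.4, 59.0])]
wrist pump_pad [(0.68, [502.3, 243.3], [588.8, -171.7, 148.0]), (0.61, [323.4, 370.4], [411.2, -296.7, 148.0])]
wrist knob_grip [(0.96, [330.1, 189.3], [426.6, -124.4, 76.0])]
```

View pics/w16.png

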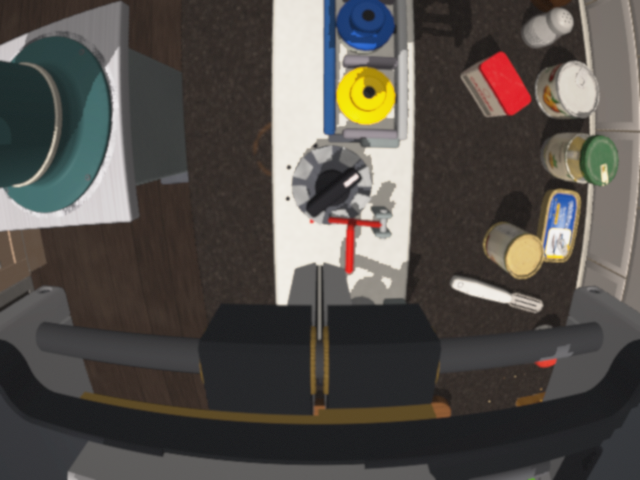

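View pics/t3c.png

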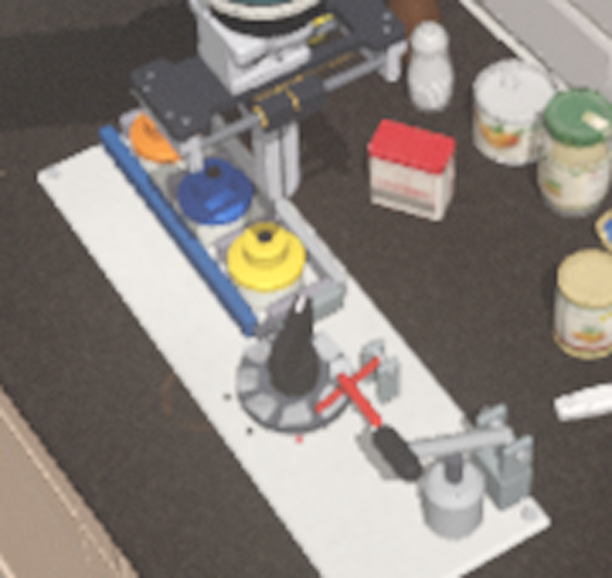

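```bash
python3 - <<'E'
from rig import r
print(r.close_job())
E
```

```text
the job is handed in; nothing more can be done
None
```

I completed the sealing sequence and handed the job in at about 57 s of the 192 s allowed; the hand-in reported no verdict.

- **Opening the clamp:** I swung the pawl over to its free side, turned the knob back to its home stop with one regrip on the way, and put the pawl back in the teeth.
- **Tubs:** Three were present: yellow went in the right pocket, blue in the middle and orange in the left. The blue tub had been knocked a few centimetres aside before I reached it, so I located it again before gripping.
- **Closing the clamp:** I advanced the knob in three notches, to about 0.88, 1.66 and 2.45 rad, letting go at each one. The pawl looked down in the pictures each time.
- **Pump:** I worked the lever through three strokes, each pressed down to where the force rose at its stop. A picture showed it back up after the second and third strokes. After the first I only saw that the fingers had lifted clear of it.

**Last checks:** The final pictures show all three tubs upright behind the bar, the pawl in the teeth and the lever up. The knob stood at about 2.45 rad by the gripper's last angle. I saw no other kitchen things moved.

**Off plan:**
- On the second pump stroke I pressed about 3 mm past the stop, and the wrist force reached 57 N. That is under the 120 N wrist limit. It is over the 40 N limit for the arm or gripper body, but it was the closed fingertips that pressed the pad.
- The network did not report the orange tub in the last wrist view, which cut it off. The scene picture shows it in its pocket.

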